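# Push the setting bars out of the holder and put them away

## Task

Put the setting bars away: some sit deep in the pockets of the low bridge-shaped holder where fingers cannot reach them, so take the pusher from its stand, push each of those bars right out of the holder with its rod through the opening behind it, and lay every bar on the desk (the one lying loose as well, if it is there) fully down in its own storage slot in the rack, the slot that has its length and its number of dots. At the end the pusher stands upright in its stand again, and the usb stick, the marker pen and the black lens have been left where they were.

Things in the scene. Friction and masses are not known exactly. Their poses are not given: they have to be found in the camera images.
- holder_mid (a point): Middle of the fixed holder, 102 mm (x) by 186 mm (y), 38 mm high (screws to 41); 15 mm above the desk. Three tunnels run along x at y = -54, 0, +54 mm, 30 mm wide and high, the bare desk as floor, open at +x, the dark roof slit 12 mm wide over each to see in. At -x a wall 8 mm thick narrows each to 20 mm: bars leave only towards +x. Bars a, b, c lie wholly inside, in any order.
- hole_1 (a point): Access opening behind the tunnel at y = -54 mm: its centre on the outer -x face of the holder, 15 mm above the desk; axes as the holder's (x points into the tunnel, the way the bar must go). Opening 20 mm wide, 30 mm high.
- hole_2 (a point): The same for the tunnel at y = 0.
- hole_3 (a point): The same for the tunnel at y = +54 mm.
- pusher_grip (a point): Pusher, 0.3 kg: black upright handle 40 mm (x) by 24 mm (y), top 58 mm above the underside, on a dark foot 50 x 40 x 6 mm on which it stands by itself; a steel rod 10 mm thick sticks out level along +x, its axis 16 mm above the underside. This point is in the handle's middle, 40 mm above the underside (grip here, across the 24 mm); z up.
- pusher_tip (a point): Free end of the pusher's rod, on its axis: 137 mm ahead (+x) of the handle's middle and 24 mm below point pusher_grip. The rod is free for 117 mm ahead of the handle and 112 mm ahead of the foot.
- stand_floor (a point): Pusher's stand, fixed: a grey shallow cup; this point is the centre of its floor, 4 mm above the desk. The recess is 58 mm (x) by 48 mm (y) for the pusher's foot, the rims stand 6 mm above its floor, outside 74 x 64 mm. The pusher stands in it at first with its rod along the stand's +x.
- bar_a_mid (a point): Middle of setting bar a: square aluminium bar 60 mm long (its x), 26 x 26 mm, one dark dot on each long face, about 0.11 kg. All four bars have the same 26 mm section and may lie on any long face.
- bar_b_mid (a point): Middle of setting bar b: the same, 75 mm long, two dots, about 0.14 kg.
- bar_c_mid (a point): Middle of setting bar c: the same, 90 mm long, three dots, about 0.16 kg.
- bar_d_mid (a point): Middle of setting bar d: the same, 105 mm long, four dots, about 0.19 kg; if present it lies loose on the open desk beyond the rack.
- slot_a_floor (a point): Slot of bar a: centre of its floor, 7 mm above the desk; the bar lies along x. Four grey fixed slot blocks, 150 mm (x) by 53 mm (y), stand side by side 54 mm apart on a thin board, in any order. Recess 68 mm long, 34 mm wide, walls 10 mm above its floor; in the middle 36 mm the side walls are cut away to floor level for the fingers. One dot on the white label at its -x end.
- slot_b_floor (a point): Storage slot of bar b: the same, recess 83 mm long, two dots.
- slot_c_floor (a point): Storage slot of bar c: the same, recess 98 mm long, three dots.
- slot_d_floor (a point): Storage slot of bar d: the same, recess 113 mm long, four dots.
- usb_stick: Bystander: red usb stick lying on the desk, 18 x 56 x 9 mm, origin at the centre of its underside; leave alone.
- spare_lens: Bystander: black round lens standing on the desk, 49 mm across, 35 mm high, origin at the centre of its underside; leave alone.
- marker_pen: Bystander: marker pen lying on the desk, 17 x 135 x 16 mm, origin at the centre of its underside; leave alone.
Mind the look-alikes: they are no part of the job. Leave any blue look-alike of the part that bears bar_c_mid alone.

How it is judged:
By the outcome, as a careful person would: the job done as asked, in the order asked, and still so for the second after the job is handed in, with the robot touching nothing.
Of bar_a, bar_b, bar_c, bar_d only 3 to 4 are there at a start; the rules pass over those that are not, and their reading is None.
At some moment in a run one of bar_d may be knocked a few centimetres aside while the robot is not near it.
Once in a run the grip may slacken for a moment while it holds something.
It also fails if it takes over 210 s, if anything falls off the work surface, if the arm or the gripper's body presses on something with over 40 N, if the wrist force passes 120 N, or if a joint passes its speed limit or range.

## Robot

A 6-joint arm with a two-finger parallel gripper is mounted at the origin on a cart in front of the work surface, level with it; the furniture and walls round the work are solid. World frame = base frame: x ahead of the robot, y to its left, z up, the work surface at z = 0. Lengths are in m, angles in rad, forces in N, time in s.
With the tool pointing down it reaches from about 0.375 to 0.975 m from the base axis. Payload 3.8 kg.
Tool frame: the origin (TCP) lies midway between the tips of the shut fingers; the grasp point (between the pads) lies 19 mm behind it; z points along the fingers, y is the line along which they close (so a half turn about z gives the same grasp; the last joint's range is limited). The gripper opens to 85 mm and grips with 20 to 120 N. Pads are 22 mm wide; open, the fingers measure 114 mm over their backs; the gripper's body (76 mm by 85 mm) begins 54 mm behind the grasp point. The pads swing forward as they close: fully open they stand 13 mm farther back than shut.
Start: joints at [1.222, 0.264, 1.604, -0, 1.274, -0.037], TCP at [0.207, 0.642, 0.231] pointing down, gripper open.
Joint ranges: [-2.63, 2.63], [-0.94, 2.18], [0.31, 2.57], [-1.31, 4.45], [0, 2.66], [-2.55, 2.55]. Speed limits (rad/s): [2.57, 2.57, 3.14, 3.14, 3.14, 3.14].

## Interface

Orientations are given as a rotation vector (axis times angle).
In Python, from workcell import bot gives the robot as it stands.
- The arm moves only by the tool jog_arm, never from a script. Its argument "motion" is a list of rows, each a list of 5 numbers: the opening, from -1 (shut) to 1 (fully open), then the shift along the tool's x, y, z in mm, then the turn about the tool's z in degrees. In form: [[claw, x, y, z, twist], ...]. A call has 1 to 10 rows; each row shifts and turns the commanded pose from where the row before left it, along the tool's axes as they then stand; what a row does not reach is not made up. A row lasts 1/12 s, in which the tool goes at most 41.7 mm and 7.16 degrees, less where a joint would pass 70% of its speed; a pose out of reach is approached as far as the arm can. A call with a gripper value outside its range is refused whole. The fingers move at their own pace and stop on an object; "force" is the grip in N (left out, the last holds). Time passes only in rows, so rows that do not move let the fingers close. It gives the time, the measured TCP pose, the force, the opening and the grip force at its end, in the units of the state.
- bot.read_state(): the state, without advancing time (a new reading comes with each control period).
- bot.read_camera(name): name is "side" or "top" or "wrist"; returns (picture, depth): 420x560x3 uint8, red, green, blue; 420x560 float32, m along the optical axis (not along the pixel's ray), 0 where there is no reading.
- bot.get_calibration(name): a dict with "vfov" (degrees; the focal length in pixels is half the picture's height over the tangent of half this angle, whatever the lens; pixels are square), "cx", "cy" (the principal point, pixels), "dist" ([k1, k2, p1, p2, k3] as OpenCV has them; the pictures are not rectified), "rvec" (rotation vector, rad) and "tvec" (3), from world to camera coordinates, as OpenCV has them; the wrist camera has in their place "tool_from_camera" (4x4, takes a point from camera to tool coordinates, whose origin is the TCP and whose axes are the flange's). Camera axes: x right, y down, z forward; pixel columns grow to the right and rows downward; lengths in m; the calibration is good to about 2 mm. A picture is of the moment at which its call begins: read the wrist's pose just before it. get_calibration takes no time and is no camera call.
- bot.finish_job(): hands the job in; it is judged then, once.
The state is a dict: "time": time; "q": joint angles; "joint_vel": joint speeds; "joint_torque": joint torques, N m; "tool_pos": TCP position; "tcp_rot": TCP orientation; "wrist_force": force on the tool from outside, world axes, zero at the start; "torque": the same for the moment, N m; "width": opening from 0.0 (shut) to 1.0 (fully open); "grip_force": force on a finger pad.
Only numpy, scipy, OpenCV 4.12 (cv2) and the standard library are available. Lean on these libraries where they do the work, as an engineer would, in place of code of your own. Each camera call takes 0.05 s, during which the arm holds its last target. There are 200 camera calls.

## Working session

There is one attempt and no reset: what is moved stays moved. The work goes in short steps, Python scripts to look and compute and a tool call to move; the robot and the scene stay as the last step left them, time stands still between calls to the robot, and variables do not carry over. Pictures are saved under pics/ and viewed, at most 15 in all, crops included, and the job is handed in when it is done.

Besides the shell and the picture viewer there is one more tool, called after "Call:" in YAML: its name, and indented under it one key for each argument. jog_arm: Moves the arm, as the interface text tells. Its arguments: {"type":"object","properties":{"motion":{"type":"array"},"force":{"type":"number"}},"required":["motion"]}

```bash
ls; mkdir -p pics; python3 - <<'E'
from workcell import bot
import cv2,numpy as np
print(bot.read_state())
for n in("top","side","wrist"):
    c=bot.get_calibration(n);print(n,c)
    p,d=bot.read_camera(n);np.savez(f"pics/{n}0.npz",p=p,d=d)
    cv2.imwrite(f"pics/{n}0.png",p[:,:,::-1])
E
```

```text
pics
{'time': 0.0, 'q': array([ 1.22212651e+00,  2.64752022e-01,  1.60538491e+00, -4.72864368e-06,
        1.27369868e+00, -3.69040769e-02]), 'joint_vel': array([ 0.00092527, -0.00035492, -0.00024543, -0.00039345,  0.00094379,
        0.00049725]), 'joint_torque': array([ 3.98314123e-04, -5.15105295e+01, -3.67325521e+01, -6.62338289e-05,
        1.27816043e-02, -1.43717891e-06]), 'tool_pos': array([0.20680353, 0.64176638, 0.2299569 ]), 'tcp_rot': array([-0.48767108, -3.10307868,  0.00345886]), 'wrist_force': array([ 0.8601577 ,  0.17169913, -0.26770042]), 'torque': array([0.02652498, 0.01234268, 0.05803103]), 'grip_force': 0.0, 'width': 1.0044855653404343}
top {'vfov': 43.09987446560564, 'cx': 281.1390740623464, 'cy': 213.20995985838456, 'dist': array([-0.06741788,  0.        ,  0.        ,  0.        ,  0.        ]), 'rvec': array([ 2.16449397, -2.1807205 ,  0.14449128]), 'tvec': array([-0.05984193,  0.51345119,  1.27850125])}
side {'vfov': 47.901053310028345, 'cx': 284.8275746900037, 'cy': 198.0131208452793, 'dist': array([-0.05006377,  0.        ,  0.        ,  0.        ,  0.        ]), 'rvec': array([ 2.26310214, -0.35929924,  0.18090639]), 'tvec': array([-0.51171152,  0.12090153,  1.18341686])}
wrist {'vfov': 58.84980017217377, 'cx': 281.552587332515, 'cy': 209.32694558720758, 'dist': array([-0.02708297,  0.        ,  0.        ,  0.        ,  0.        ]), 'tool_from_camera': array([[ 1.73710069e-04, -9.53734064e-01, -3.00651469e-01,
         7.69821722e-02],
       [ 9.99999902e-01,  4.35754927e-05,  4.39547563e-04,
         8.43890225e-04],
       [-4.06110448e-04, -3.00651516e-01,  9.53733978e-01,
        -1.42289760e-01],
       [ 0.00000000e+00,  0.00000000e+00,  0.00000000e+00,
         1.00000000e+00]])}
```

View pics/top0.png

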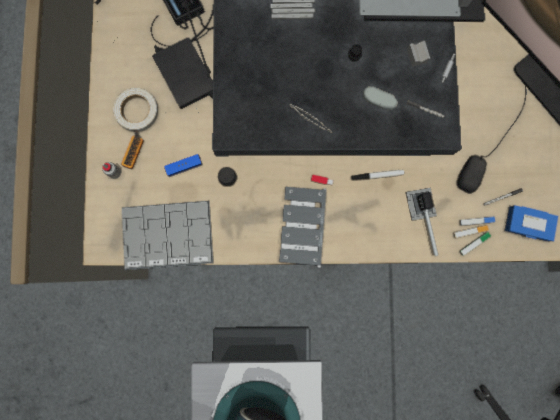

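View pics/side0.png

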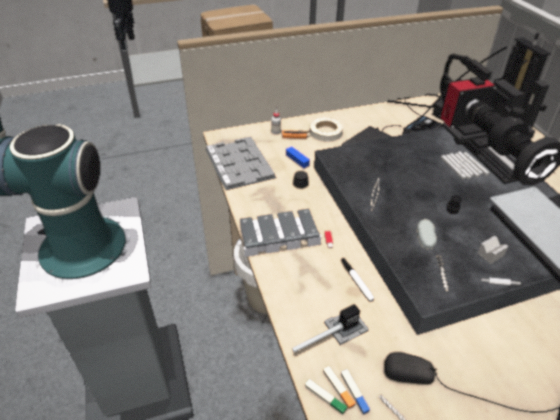

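The top view shows the rack (120-212, 200-268), holder (280-325, 187-263) and pusher in its stand (420, 205) with its rod pointing down to (435, 252). A blue look-alike is at (183,165). No bar d is visible so far.

```bash
cat > h.py <<'E'
from workcell import bot
import cv2,numpy as np
from scipy.spatial.transform import Rotation as R
def K(c):
    f=210/np.tan(np.radians(c["vfov"]/2)); return np.array([[f,0,c["cx"]],[0,f,c["cy"]],[0,0,1.]])
def ext(n,st=None):
    "world_from_camera rotation, origin"
    c=bot.get_calibration(n)
    if n=="wrist":
        T=c["tool_from_camera"];Rt=R.from_rotvec(st["tcp_rot"]).as_matrix()
        return Rt@T[:3,:3],Rt@T[:3,3]+st["tool_pos"]
    Rm=R.from_rotvec(c["rvec"]).as_matrix();return Rm.T,-Rm.T@c["tvec"]
def cast(n,px,z,st=None):
    c=bot.get_calibration(n);Rw,o=ext(n,st)
    u=cv2.undistortPoints(np.array(px,float).reshape(-1,1,2),K(c),c["dist"]).reshape(-1,2)
    d=np.c_[u,np.ones(len(u))]@Rw.T
    return o+d*((z-o[2])/d[:,2])[:,None]
def proj(n,P,st=None):
    c=bot.get_calibration(n);Rw,o=ext(n,st)
    q=(np.array(P,float).reshape(-1,3)-o)@Rw
    return cv2.projectPoints(q,np.zeros(3),np.zeros(3),K(c),c["dist"])[0].reshape(-1,2)
def snap(n,name):
    st=bot.read_state();p,d=bot.read_camera(n)
    np.savez(f"pics/{name}.npz",p=p,d=d,tool_pos=st["tool_pos"],tcp_rot=st["tcp_rot"])
    cv2.imwrite(f"pics/{name}.png",p[:,:,::-1]);return st,p,d
def load(name):
    z=np.load(f"pics/{name}.npz");return {k:z[k] for k in("tool_pos","tcp_rot") if k in z},z["p"],z["d"]
def show(name,out,box,s):
    p=load(name)[1];x0,y0,x1,y1=box
    cv2.imwrite(f"pics/{out}.png",cv2.resize(p[y0:y1,x0:x1,::-1],None,fx=s,fy=s,interpolation=cv2.INTER_CUBIC))
E
python3 - <<'E'
from h import *
print("base,tcp px",proj("top",[[0,0,0],[.207,.642,.23]]).round(0).tolist())
print("cam",ext("top")[1],ext("side")[1])
for nm,px,z in [("rack corners",[[122,206],[210,201],[213,263],[125,268]],.017),("holder",[[285,187],[326,190],[321,264],[280,262]],.038),("handle",[[424,200]],.058),("tip",[[435,252]],.02),("stand",[[407,192],[429,188],[437,216],[411,220]],.01),("usb",[[321,180]],.009),("pen",[[378,175]],.016),("lens",[[227,176]],.035),("blue",[[183,165]],.026)]:
    print(nm,cast("top",px,z).round(3).tolist())
a=load("top0")[1][130:280,80:450];cv2.imwrite("pics/z1.png",cv2.resize(a[:,:,::-1],None,fx=2.16,fy=2.16,interpolation=cv2.INTER_CUBIC))
E
```

```text
base,tcp px [[257.0, 424.0], [-57.0, 352.0]]
cam [ 0.36576757 -0.03702327  1.32914332] [ 0.21867046 -0.93142596  0.87267992]
rack corners [[0.535, 0.332, 0.017], [0.546, 0.113, 0.017], [0.392, 0.104, 0.017], [0.381, 0.321, 0.017]]
holder [[0.577, -0.074, 0.038], [0.569, -0.174, 0.038], [0.388, -0.159, 0.038], [0.393, -0.06, 0.038]]
handle [[0.54, -0.412, 0.058]]
tip [[0.415, -0.446, 0.02]]
stand [[0.567, -0.383, 0.01], [0.577, -0.44, 0.01], [0.506, -0.458, 0.01], [0.496, -0.391, 0.01]]
usb [[0.599, -0.165, 0.009]]
pen [[0.61, -0.309, 0.016]]
lens [[0.606, 0.069, 0.035]]
blue [[0.636, 0.18, 0.026]]
```

View pics/z1.png

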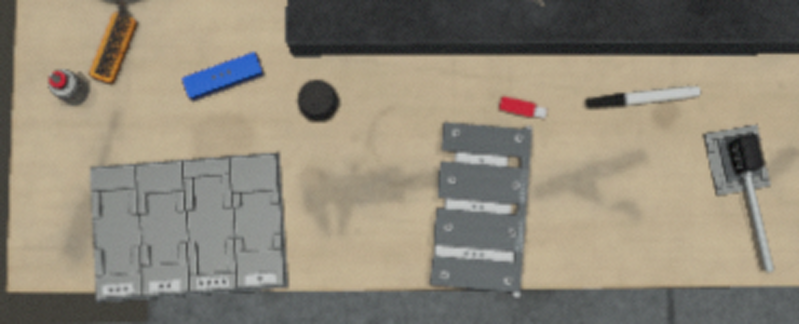

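View pics/wrist0.png

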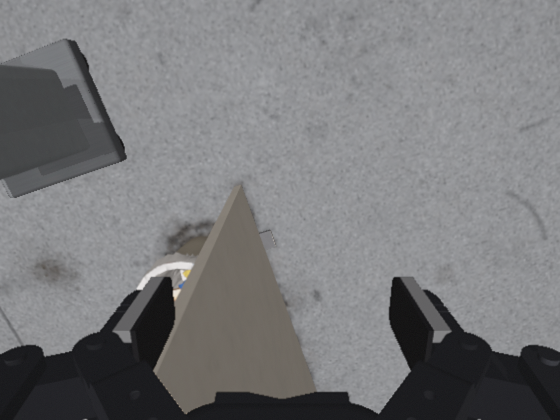

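Slots from left to right in the zoom read 3, 2, 4 and 1 dots, i.e. c, b, d, a. No grey loose bar is on the desk, so d is absent. The wrist sees a partition edge near the arm at (240,185), so I'll locate it before moving.

```bash
python3 - <<'E'
from h import *
st=bot.read_state()
z=np.load("pics/wrist0.npz");d=z["d"]
c=bot.get_calibration("wrist");Rw,o=ext("wrist",st)
def pt(u,v):
    q=cv2.undistortPoints(np.array([[[u,v]]],float),K(c),c["dist"])[0,0];return (o+Rw@(np.r_[q,1]*d[v,u])).round(3)
for u,v in [(239,192),(237,210),(220,300),(250,300),(180,380),(290,360),(240,400),(60,120),(300,150)]:print(u,v,d[v,u],pt(u,v))
Rt=R.from_rotvec(st["tcp_rot"]).as_matrix();print(Rt.round(3))
# top cam depth of wall
t=np.load("pics/top0.npz")["d"];c2=bot.get_calibration("top");R2,o2=ext("top")
for u,v in [(20,150),(25,250),(30,200),(30,280),(60,200),(87,250),(330,255),(302,200),(302,224),(302,247)]:
    q=cv2.undistortPoints(np.array([[[u,v]]],float),K(c2),c2["dist"])[0,0];print("top",u,v,(o2+R2@(np.r_[q,1]*t[v,u])).round(3))
E
```

```text
239 192 1.0772471 [ 0.358  0.463 -0.67 ]
237 210 0.97660565 [ 0.379  0.464 -0.558]
220 300 0.63156915 [ 0.422  0.463 -0.183]
250 300 0.8282351 [ 0.532  0.463 -0.357]
180 380 0.41394368 [0.391 0.464 0.035]
290 360 1.063718 [ 0.838  0.464 -0.512]
240 400 0.083292395 [0.194 0.637 0.306]
60 120 0.91628844 [ 0.025  0.121 -0.567]
300 150 1.1188265 [ 0.309  0.667 -0.748]
[[-0.952  0.307 -0.001]
 [ 0.307  0.952 -0.002]
 [ 0.    -0.002 -1.   ]]
top 20 150 [0.61  0.457 0.309]
top 25 250 [0.413 0.435 0.313]
top 30 200 [0.511 0.435 0.302]
top 30 280 [0.355 0.437 0.281]
top 60 200 [0.533 0.438 0.143]
top 87 250 [ 0.427  0.422 -0.   ]
top 330 255 [ 0.41  -0.186 -0.002]
top 302 200 [ 0.544 -0.115  0.038]
top 302 224 [ 0.486 -0.115  0.025]
top 302 247 [ 0.43  -0.114  0.026]
```

```bash
cat >> h.py <<'E'
def yaw(st):
    x=R.from_rotvec(st["tcp_rot"]).as_matrix()[:,0];return np.degrees(np.arctan2(x[1],x[0]))%360
def rel(wps,st=None,smax=40,tmax=7.0):
    "shift in tool axes (mm, deg) for each waypoint (x,y,z,yaw deg) in turn, and rows needed"
    st=st or bot.read_state();p=st["tool_pos"];a=yaw(st)
    for w in wps:
        d=(np.array(w[:3])-p)*1e3;t=(w[3]-a+180)%360-180
        n=max(1,int(np.ceil(max(np.linalg.norm(d)/smax,abs(t)/tmax))))
        b=np.radians(a);k=-np.radians(t)  # twist + lowers yaw
        # per-row step in the tool axes is constant only if no turn; give per-row list ends
        rows=[]
        for i in range(n):
            bb=b+np.radians(t)*i/n;c,s=np.cos(bb),np.sin(bb);e=d/n
            rows.append([round(float(v),1) for v in (c*e[0]+s*e[1],s*e[0]-c*e[1],-e[2],-t/n)])
        print("->",[round(float(v),3) for v in w],"n",n);print(rows)
        p=np.array(w[:3]);a=w[3]
E
python3 -c "
from h import *
rel([(.2,.36,.25,150),(.48,-.10,.30,95)])"
```

```text
-> [0.2, 0.36, 0.25, 150.0] n 8
[[-10.0, -33.8, -2.5, 1.5], [-10.9, -33.5, -2.5, 1.5], [-11.8, -33.2, -2.5, 1.5], [-12.6, -32.9, -2.5, 1.5], [-13.5, -32.6, -2.5, 1.5], [-14.4, -32.2, -2.5, 1.5], [-15.2, -31.8, -2.5, 1.5], [-16.1, -31.4, -2.5, 1.5]]
-> [0.48, -0.1, 0.3, 95.0] n 14
[[-33.7, -18.5, -3.6, 3.9], [-34.9, -16.1, -3.6, 3.9], [-36.0, -13.7, -3.6, 3.9], [-36.8, -11.2, -3.6, 3.9], [-37.5, -8.6, -3.6, 3.9], [-38.0, -6.0, -3.6, 3.9], [-38.3, -3.4, -3.6, 3.9], [-38.5, -0.8, -3.6, 3.9], [-38.4, 1.9, -3.6, 3.9], [-38.2, 4.5, -3.6, 3.9], [-37.8, 7.1, -3.6, 3.9], [-37.2, 9.7, -3.6, 3.9], [-36.5, 12.2, -3.6, 3.9], [-35.6, 14.7, -3.6, 3.9]]
```

Call:
jog_arm:
  motion:
    - [1, -10, -34, -2.5, 1.5]
    - [1, -11, -33.5, -2.5, 1.5]
    - [1, -12, -33, -2.5, 1.5]
    - [1, -12.5, -33, -2.5, 1.5]
    - [1, -13.5, -32.5, -2.5, 1.5]
    - [1, -14.5, -32, -2.5, 1.5]
    - [1, -15, -32, -2.5, 1.5]
    - [1, -16, -31.5, -2.5, 1.5]
    - [1, 0, 0, 0, 0]

```text
time: 0.9
tool_pos: [0.1996, 0.3554, 0.2509]
tcp_rot: [0.813, 3.034, -0.004]
wrist_force: [0.1, 0.3, -1.0]
width: 1.001
grip_force: 0.0
```

Call:
jog_arm:
  motion:
    - [1, -33.5, -18.5, -3.6, 4]
    - [1, -35, -16, -3.6, 4]
    - [1, -36, -13.5, -3.6, 4]
    - [1, -37, -11, -3.6, 4]
    - [1, -37.5, -8.5, -3.6, 4]
    - [1, -38, -6, -3.6, 4]
    - [1, -38.5, -3.5, -3.6, 4]
    - [1, -38.5, -1, -3.6, 4]
    - [1, -38.5, 2, -3.6, 4]
    - [1, -38, 4.5, -3.6, 4]

```text
time: 1.73
tool_pos: [0.4008, 0.0296, 0.2876]
tcp_rot: [1.803, 2.572, 0.001]
wrist_force: [0.6, 0.8, -0.3]
width: 0.997
grip_force: 0.0
```

Call:
jog_arm:
  motion:
    - [1, -38, 7, -3.6, 4]
    - [1, -37, 10, -3.6, 4]
    - [1, -36.5, 12, -3.6, 4]
    - [1, -35.5, 14.5, -3.6, 3]
    - [1, 0, 0, 0, 0]
    - [1, 0, 0, 0, 0]

```text
time: 2.23
tool_pos: [0.479, -0.1024, 0.3011]
tcp_rot: [-2.122, -2.315, 0.001]
wrist_force: [-0.5, -0.1, 0.7]
width: 1.0
grip_force: 0.0
```

```bash
python3 -c "
from h import *
st,p,d=snap('wrist','w1');print(st['time'],st['tool_pos'],yaw(st))"
```

```text
2.2333 [ 0.47902161 -0.10236403  0.30110888] 94.97496045334158
```

View pics/w1.png

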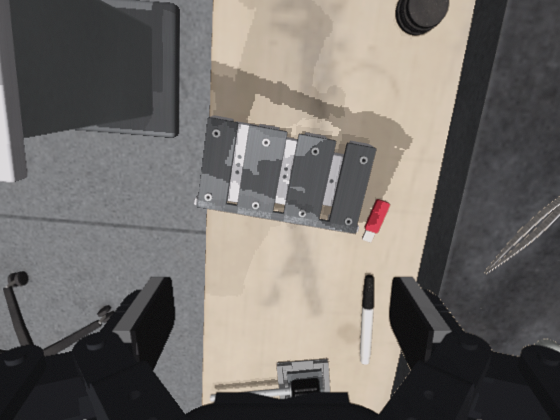

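The wrist view shows the holder's tunnels open towards image-top (world +y), with the walled ends at the bottom. The screws run from (217,133) to (363,160) and from (208,198) to (349,221). The left bar has 3 dots, the middle 2 and the right 1.

```bash
python3 - <<'E'
from h import *
st,p,d=load("w1")
A=[[217,133],[266,142],[315,151],[363,160]];B=[[208,198],[255,206],[302,213],[349,221]]
g=cv2.cvtColor(p,cv2.COLOR_RGB2GRAY)
def ref(q):
    x,y=q;w=g[y-4:y+5,x-4:x+5].astype(float);w=np.clip(w-np.median(w)-15,0,None);yy,xx=np.mgrid[-4:5,-4:5]
    return [x+(w*xx).sum()/w.sum(),y+(w*yy).sum()/w.sum()]
PA=cast("wrist",[ref(q) for q in A],.041,st);PB=cast("wrist",[ref(q) for q in B],.041,st)
print(PA.round(4),PB.round(4))
m=np.r_[PA,PB].mean(0);print("mid",m)
for P in(PA,PB):
    v=P[0]-P[3];print(np.linalg.norm(v),np.degrees(np.arctan2(v[1],v[0])))  # holder +y
print(np.linalg.norm(PA-PB,axis=1))
# bars: bright in slits
for ph in [(235,165),(287,170),(332,180)]:
    print("slit",cast("wrist",[ph],.026,st).round(3),g[ph[1],ph[0]])
# fine zoom
show("w1","z2",(190,105,385,245),4)
show("top0","z3",(395,180,450,265),7)
E
```

```text
[[ 0.4065 -0.0717  0.041 ]
 [ 0.4596 -0.0768  0.041 ]
 [ 0.5134 -0.0815  0.041 ]
 [ 0.5666 -0.0866  0.041 ]] [[ 0.3994 -0.1435  0.041 ]
 [ 0.453  -0.1482  0.041 ]
 [ 0.5058 -0.1546  0.041 ]
 [ 0.5603 -0.158   0.041 ]]
mid [ 0.4830719  -0.11511884  0.041     ]
0.16077672920962463 174.6880330843879
0.1615961642194917 174.8492124888509
[0.07216006 0.07163074 0.07353912 0.07170544]
slit [[ 0.427 -0.108  0.026]] 183
slit [[ 0.486 -0.108  0.026]] 150
slit [[ 0.538 -0.115  0.026]] 87
```

View pics/z2.png

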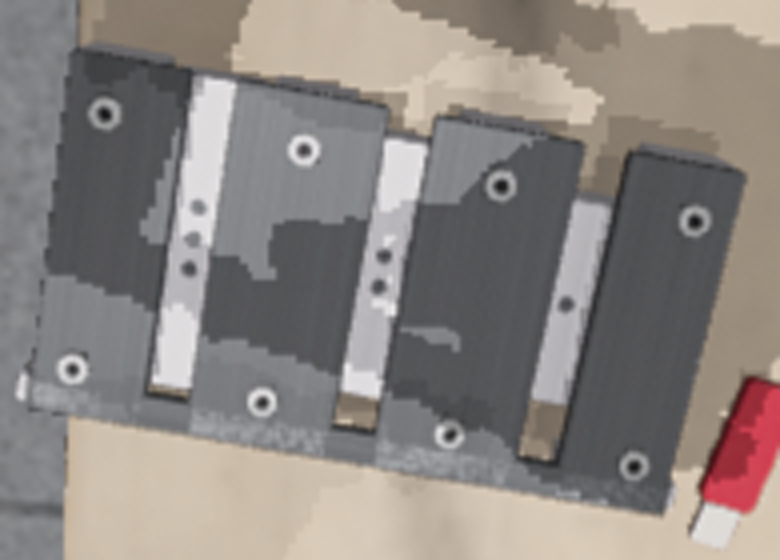

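Tunnel roles confirmed: hole_3 holds c, hole_2 b and hole_1 a. The bars' near ends leave a desk-coloured gap at the wall side. Next I look at the pusher.

```bash
python3 -c "
from h import *
rel([(.485,-.428,.23,193)])"
```

```text
-> [0.485, -0.428, 0.23, 193.0] n 14
[[-23.3, -1.6, 5.1, -7.0], [-22.9, -4.4, 5.1, -7.0], [-22.2, -7.2, 5.1, -7.0], [-21.2, -9.8, 5.1, -7.0], [-19.8, -12.3, 5.1, -7.0], [-18.2, -14.7, 5.1, -7.0], [-16.3, -16.8, 5.1, -7.0], [-14.1, -18.6, 5.1, -7.0], [-11.7, -20.2, 5.1, -7.0], [-9.2, -21.5, 5.1, -7.0], [-6.5, -22.4, 5.1, -7.0], [-3.7, -23.1, 5.1, -7.0], [-0.9, -23.3, 5.1, -7.0], [2.0, -23.3, 5.1, -7.0]]
```

Call:
jog_arm:
  motion:
    - [1, -23, -1.5, 5, -7]
    - [1, -23, -4.5, 5, -7]
    - [1, -22, -7, 5, -7]
    - [1, -21, -10, 5, -7]
    - [1, -20, -12, 5, -7]
    - [1, -18, -14.5, 5, -7]
    - [1, -16, -17, 5, -7]
    - [1, -14, -18.5, 5, -7]
    - [1, -12, -20, 5, -7]
    - [1, -9, -21.5, 5, -7]

```text
time: 3.12
tool_pos: [0.4835, -0.3322, 0.2514]
tcp_rot: [-0.393, -3.117, -0.001]
wrist_force: [0.1, 0.1, 0.4]
width: 1.001
grip_force: 0.0
```

Call:
jog_arm:
  motion:
    - [1, -6.5, -22.5, 5, -7]
    - [1, -3.5, -23, 5, -7]
    - [1, -1, -23.5, 5, -7]
    - [1, 2, -23.5, 5, -7]
    - [1, 0, 0, 0, 0]
    - [1, 0, 0, 0, 0]

```text
time: 3.62
tool_pos: [0.4867, -0.4245, 0.2308]
tcp_rot: [0.356, -3.118, -0.0]
wrist_force: [-0.2, 0.4, 0.1]
width: 1.002
grip_force: 0.0
```

```bash
python3 -c "
from h import *
st,p,d=snap('wrist','w2');print(st['time'],st['tool_pos'],yaw(st),st['q'])"
```

```text
3.6167 [ 0.48673109 -0.42445109  0.23080471] 193.01832871638433 [-7.54505534e-01  2.10974169e-01  1.66961242e+00 -2.36438802e-03
  1.26297405e+00 -2.55179540e+00]
```

View pics/w2.png

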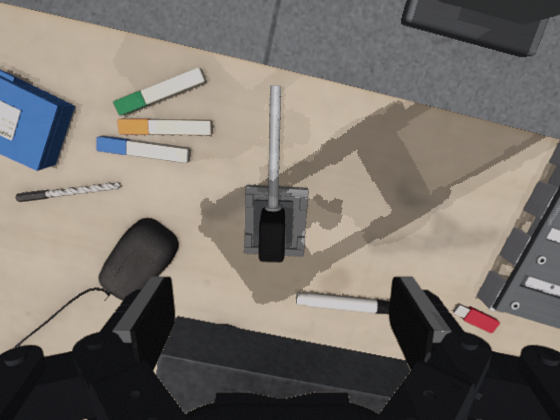

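The pusher stands at (271,235) with its rod up to (275,87). The last joint is at its limit here, so I'll shift towards the handle and be careful. I'll measure from depth first.

```bash
cat >> h.py <<'E'
def cloud(name,n="wrist",st=None):
    s,p,d=load(name);st=st or s;c=bot.get_calibration(n);Rw,o=ext(n,st)
    yy,xx=np.mgrid[:420,:560];u=cv2.undistortPoints(np.stack([xx,yy],-1).reshape(-1,1,2).astype(float),K(c),c["dist"]).reshape(-1,2)
    P=o+(np.c_[u,np.ones(len(u))]*d.reshape(-1,1))@Rw.T;P[d.ravel()==0]=np.nan
    return P.reshape(420,560,3)
E
python3 - <<'E'
from h import *
P=cloud("w2");st,p,d=load("w2")
reg=np.zeros((420,560),bool);reg[60:290,200:340]=1
z=P[...,2]
m=reg&(z>.052)&(z<.075);Q=P[m];print("top face n",m.sum(),np.median(Q,0))
yy,xx=np.where(m);r=cv2.minAreaRect((Q[:,:2]*1e3).astype(np.float32));print("handle rect",r)
m=reg&(z>.014)&(z<.032)&(np.mgrid[:420,:560][0]<200);Q=P[m];print("rod n",m.sum(),Q.min(0),Q.max(0))
v=cv2.fitLine((Q[:,:2]).astype(np.float32),cv2.DIST_HUBER,0,.01,.01).ravel();print("line",v,np.degrees(np.arctan2(v[1],v[0])))
t=(Q[:,:2]-v[2:])@v[:2];print("ends",[(v[2:]+v[:2]*s).round(4).tolist() for s in(t.min(),t.max())])
m=reg&(z>.005)&(z<.014);Q=P[m];print("stand",cv2.minAreaRect((Q[:,:2]*1e3).astype(np.float32)))
print("desk z",np.nanmedian(z[270:285,200:240]),np.median(z[130:140,300:330]))
rel([(.54,-.412,.2,195)])
E
```

```text
top face n 1090 [ 0.53782992 -0.42086159  0.06137948]
handle rect ((540.1913452148438, -421.10809326171875), (39.97891616821289, 24.016645431518555), 13.114651679992676)
rod n 1255 [ 0.40582854 -0.51576814  0.01400037] [ 0.5125144  -0.42266937  0.02674324]
line [ 0.9791448   0.2031636   0.45772803 -0.43750766] 11.722018
ends [[0.4027, -0.4489], [0.5115, -0.4263]]
stand ((487.26092529296875, -447.58282470703125), (208.10342407226562, 83.74453735351562), 29.811687469482422)
desk z -0.0002522696919498024 -0.00026253041059581816
-> [0.54, -0.412, 0.2, 195.0] n 2
[[-27.2, -0.2, 15.6, -1.0], [-27.2, -0.6, 15.6, -1.0]]
```

```bash
python3 -c "
from h import *
rel([(.54,-.421,.13,192),(.54,-.421,.024,192)])"
```

```text
-> [0.54, -0.421, 0.13, 192.0] n 3
[[-17.5, -3.0, 33.8, 0.4], [-17.5, -2.9, 33.8, 0.4], [-17.5, -2.8, 33.8, 0.4]]
-> [0.54, -0.421, 0.024, 192.0] n 3
[[-0.0, 0.0, 35.3, 0.0], [-0.0, 0.0, 35.3, 0.0], [-0.0, 0.0, 35.3, 0.0]]
```

Call:
jog_arm:
  motion:
    - [1, -17.5, -3, 34, 0.4]
    - [1, -17.5, -3, 33.5, 0.3]
    - [1, -17.5, -3, 33.5, 0.3]
    - [1, 0, 0, 20, 0]
    - [1, 0, 0, 20, 0]
    - [1, 0, 0, 20, 0]
    - [1, 0, 0, 20, 0]
    - [1, 0, 0, 15, 0]
    - [1, 0, 0, 11, 0]
    - [1, 0, 0, 0, 0]

```text
time: 4.5
tool_pos: [0.5381, -0.4211, 0.022]
tcp_rot: [0.329, -3.119, -0.003]
wrist_force: [-0.0, 0.9, -0.7]
width: 0.999
grip_force: 0.0
```

Call:
jog_arm:
  motion:
    - [-1, 0, 0, 0, 0]
    - [-1, 0, 0, 0, 0]
    - [-1, 0, 0, 0, 0]
    - [-1, 0, 0, 0, 0]
    - [-1, 0, 0, 0, 0]
    - [-1, 0, 0, 0, 0]
  force: 60

```text
time: 5.0
tool_pos: [0.5397, -0.4231, 0.0259]
tcp_rot: [0.325, -3.123, 0.002]
wrist_force: [-1.2, 4.0, 4.4]
width: 0.276
grip_force: 58.8
```

Call:
jog_arm:
  motion:
    - [-1, 0, 0, -10, 0]
    - [-1, 0, 0, -15, 0]
    - [-1, 0, 0, -15, 0]
    - [-1, 0, 0, -15, 0]
    - [-1, 0, 0, 0, 0]
    - [-1, 0, 0, 0, 0]
  force: 80

```text
time: 5.5
tool_pos: [0.541, -0.4247, 0.0825]
tcp_rot: [-0.326, 3.123, -0.009]
wrist_force: [0.3, 0.1, -2.9]
width: 0.268
grip_force: 78.6
```

```bash
cat >> h.py <<'E'
def rod(name):
    "rod line and tip seen by the wrist camera, in tool coordinates (mm)"
    P=cloud(name);st,p,d=load(name);Rt=R.from_rotvec(st["tcp_rot"]).as_matrix()
    T=(P-st["tool_pos"])@Rt*1e3
    m=(T[...,0]>30)&(T[...,0]<160)&(abs(T[...,1])<25)&(T[...,2]>-20)&(T[...,2]<22)
    Q=T[m];print("n",len(Q));
    v=cv2.fitLine(Q[:,:2].astype(np.float32),cv2.DIST_HUBER,0,.01,.01).ravel()
    print("rod angle in tool deg",np.degrees(np.arctan2(v[1],v[0])),"y at x=0,137:",[v[3]+(x-v[2])*v[1]/v[0] for x in(0,137)],"xmax",np.percentile(Q[:,0],99.5))
    for a in(35,75,115):
        q=Q[abs(Q[:,0]-a)<10];print("x",a,"top z(tool)",np.percentile(q[:,2],5),"y range",np.percentile(q[:,1],[2,98]))
E
python3 -c "
from h import *
st,p,d=snap('wrist','w3');print(st['time'],st['tool_pos'],yaw(st),st['q'][5],st['width'],R.from_rotvec(st['tcp_rot']).as_matrix()[2]);rod('w3')
c=np.array([.483,-.115]);xh=np.array([np.cos(np.radians(84.77)),np.sin(np.radians(84.77))]);yh=np.array([-xh[1],xh[0]])
for k,o in((1,-.054),(2,0),(3,.054)):
    print(k,'pre',(c+yh*o-.2*xh).round(4),'in',(c+yh*o-.082*xh).round(4))
rel([(.519,-.319,.085,84.8)])
"
```

```text
5.5 [ 0.54095193 -0.4247069   0.08246938] 191.93523937864444 -2.477742071390554 0.26809774901019817 [-7.71232591e-04 -5.63274874e-03 -9.99983839e-01]
n 5453
rod angle in tool deg 0.32165793 y at x=0,137: [np.float32(1.0853727), np.float32(1.8544973)] xmax 107.39446566155128
x 35 top z(tool) 0.8224946686168008 y range [-3.48159209  5.9390387 ]
x 75 top z(tool) 0.9097444456058694 y range [-3.17127994  6.29094423]
x 115 top z(tool) 0.9784254498595648 y range [-3.33646205  6.33911345]
1 pre [ 0.5185 -0.3191] in [ 0.5293 -0.2016]
2 pre [ 0.4648 -0.3142] in [ 0.4755 -0.1967]
3 pre [ 0.411  -0.3092] in [ 0.4218 -0.1917]
-> [0.519, -0.319, 0.085, 84.8] n 16
[[-0.1, 6.7, -0.3, 6.7], [0.7, 6.6, -0.3, 6.7], [1.5, 6.5, -0.3, 6.7], [2.2, 6.3, -0.3, 6.7], [2.9, 6.0, -0.3, 6.7], [3.6, 5.6, -0.3, 6.7], [4.3, 5.2, -0.3, 6.7], [4.8, 4.6, -0.3, 6.7], [5.3, 4.0, -0.3, 6.7], [5.8, 3.4, -0.3, 6.7], [6.1, 2.7, -0.3, 6.7], [6.4, 2.0, -0.3, 6.7], [6.6, 1.2, -0.3, 6.7], [6.7, 0.4, -0.3, 6.7], [6.7, -0.4, -0.3, 6.7], [6.6, -1.1, -0.3, 6.7]]
```

Call:
jog_arm:
  motion:
    - [-1, 0, 6.5, 0, 6.7]
    - [-1, 0.7, 6.5, 0, 6.7]
    - [-1, 1.5, 6.5, 0, 6.7]
    - [-1, 2.2, 6.3, 0, 6.7]
    - [-1, 3, 6, 0, 6.7]
    - [-1, 3.6, 5.6, 0, 6.7]
    - [-1, 4.3, 5.2, 0, 6.7]
    - [-1, 4.8, 4.6, 0, 6.7]
    - [-1, 5.3, 4, 0, 6.7]
    - [-1, 5.8, 3.4, 0, 6.7]

```text
time: 6.38
tool_pos: [0.5253, -0.3572, 0.078]
tcp_rot: [-1.459, -2.779, 0.004]
wrist_force: [-0.5, 0.7, -2.9]
width: 0.268
grip_force: 78.5
```

Call:
jog_arm:
  motion:
    - [-1, 6, 2.7, 0, 6.7]
    - [-1, 6.4, 2, 0, 6.7]
    - [-1, 6.6, 1.2, 0, 6.7]
    - [-1, 6.7, 0.4, 0, 6.7]
    - [-1, 6.7, -0.4, 0, 6.7]
    - [-1, 6.6, -2.5, 0, 6.6]
    - [-1, 0, 0, 0, 0]
    - [-1, 0, 0, 0, 0]

```text
time: 7.05
tool_pos: [0.5165, -0.3183, 0.0784]
tcp_rot: [-2.314, -2.122, 0.005]
wrist_force: [0.6, 0.0, -3.4]
width: 0.269
grip_force: 78.6
```

```bash
python3 -c "
from h import *
st,p,d=snap('top','t1');print(st['time'],st['tool_pos'],yaw(st),st['q'][5],st['width'])
snap('wrist','w4');rod('w4')
rel([(.517,-.319,.025,84.8)])
show('top0','x',(0,0,1,1),1)
a=p[150:290,260:450];cv2.imwrite('pics/z4.png',cv2.resize(a[:,:,::-1],None,fx=4.2,fy=4.2,interpolation=cv2.INTER_CUBIC))
"
```

```text
7.05 [ 0.51645214 -0.3182716   0.0783847 ] 85.05073087324715 -0.5032660370132858 0.2691751868661328
n 5543
rod angle in tool deg 0.08002124 y at x=0,137: [np.float32(0.5416632), np.float32(0.73300225)] xmax 108.6766036129692
x 35 top z(tool) 0.7446927278617866 y range [-4.21248643  5.22697635]
x 75 top z(tool) 0.8094354144993641 y range [-3.89688963  5.55720544]
x 115 top z(tool) 0.9386606095544078 y range [-4.05879091  5.61758697]
-> [0.517, -0.319, 0.025, 84.8] n 2
[[0.0, -0.0, 27.0, 0.1], [0.0, -0.0, 27.0, 0.1]]
```

View pics/z4.png

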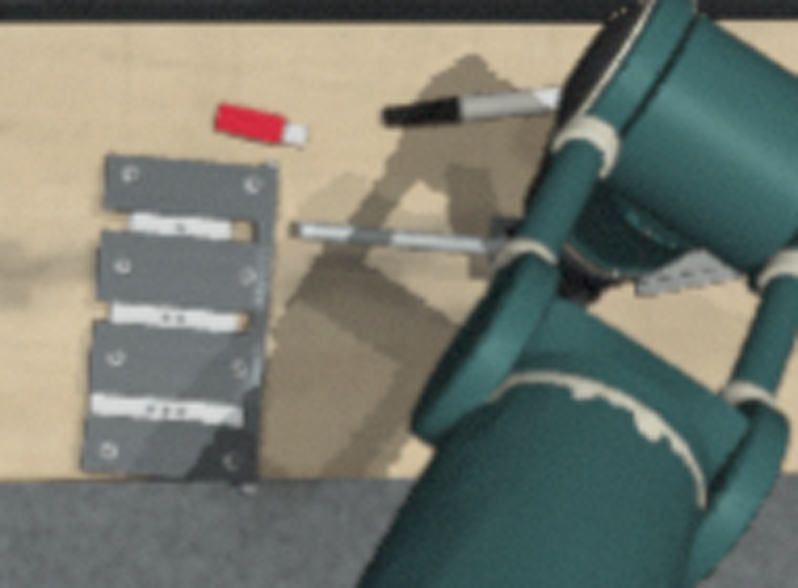

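The top view shows the rod tip at (293,230) in the crop, short of the tunnel-1 slit at (250,230). I'll check the lateral offset numerically in this one camera.

```bash
python3 - <<'E'
from h import *
f=lambda q:np.array(q,float)/4.2+[260,150]-.38
S=cast("top",f([[131,173],[254,184],[123,266],[247,276],[116,357],[240,367],[108,450],[232,460]]),.041)[:,:2]
c=S.mean(0);v=(S[::2]-S[1::2]).mean(0);a=np.degrees(np.arctan2(v[1],v[0]));w=S[:2].mean(0)-S[6:].mean(0)
print("mid",c,"x ang",a,"y-perp ang",np.degrees(np.arctan2(w[1],w[0]))+90)
t,p,d=load("t1");p=p.astype(int)
# rod centre per column by brightness profile
a=np.radians(84.77);xh=np.array([np.cos(a),np.sin(a)]);yh=np.array([-xh[1],xh[0]])
g=p.sum(2)
for q in([293,230.5],[400,238],[480,243]):
    r=cast("top",[f(q)],.0725)[0,:2];print("rod",r,"holder coords",(r-c)@xh*1e3,(r-c)@yh*1e3)
st={k:t[k] for k in t};tip=t["tool_pos"][:2]+.137*np.array([np.cos(np.radians(yaw(t))),np.sin(np.radians(yaw(t)))]);print("tip by fk",tip)
h=np.array([.483,-.115]);print("fk tip vs wrist-measured holder",(tip-h)@xh*1e3,(tip-h)@yh*1e3)
E
```

```text
mid [ 0.48276317 -0.11600497] x ang 84.85198070548245 y-perp ang 84.61586849528881
rod [ 0.52833592 -0.17824094] holder coords -57.82273157736001 -51.05607754576977
rod [ 0.52367616 -0.23930415] holder coords -119.05647475878804 -51.981873152786626
rod [ 0.52053576 -0.28511925] holder coords -164.9671017210841 -53.03077278430435
tip by fk [ 0.52827163 -0.1817824 ]
fk tip vs wrist-measured holder -62.37768586934536 -51.17064309673203
```

Call:
jog_arm:
  motion:
    - [-1, 0, 0.6, 20, 0.3]
    - [-1, 0, 0.6, 20, 0.3]
    - [-1, 0, 0, 13, 0]
    - [-1, 0, 0, 0, 0]
    - [-1, 10, 0, 0, 0]
    - [-1, 10, 0, 0, 0]
    - [-1, 5, 0, 0, 0]
    - [-1, 0, 0, 0, 0]

```text
time: 7.82
tool_pos: [0.5216, -0.2929, 0.0274]
tcp_rot: [2.327, 2.108, -0.003]
wrist_force: [0.5, -0.5, -2.6]
width: 0.269
grip_force: 78.6
```

Call:
jog_arm:
  motion:
    - [-1, 4, 0, 1.5, 0]
    - [-1, 5, 0, 1.5, 0]
    - [-1, 6, 0, 0, 0]
    - [-1, 6, 0, 0, 0]
    - [-1, 6, 0, 0, 0]
    - [-1, 6, 0, 0, 0]
    - [-1, 6, 0, 0, 0]
    - [-1, 6, 0, 0, 0]

```text
time: 8.48
tool_pos: [0.5255, -0.2489, 0.0233]
tcp_rot: [2.33, 2.107, -0.004]
wrist_force: [-0.8, -1.6, -2.4]
width: 0.273
grip_force: 78.7
```

Call:
jog_arm:
  motion:
    - [-1, 6, 0, 0, 0]
    - [-1, 6, 0, 0, 0]
    - [-1, 6, 0, 0, 0]
    - [-1, 6, 0, 0, 0]
    - [-1, 6, 0, 0, 0]
    - [-1, 5, 0, 0, 0]
    - [-1, 3, 0, 0, 0]
    - [-1, 0, 0, 0, 0]

```text
time: 9.15
tool_pos: [0.529, -0.2107, 0.023]
tcp_rot: [-2.329, -2.107, 0.004]
wrist_force: [-0.3, -0.9, -2.1]
width: 0.273
grip_force: 78.7
```

```bash
cat >> h.py <<'E'
C=np.array([.483,-.1155]);_a=np.radians(84.75);XH=np.array([np.cos(_a),np.sin(_a)]);YH=np.array([-XH[1],XH[0]])
def hold(st):
    r=st["tool_pos"][:2]-C;print("t",st["time"],"TCP in holder (s,y) mm",(r@XH*1e3).round(1),(r@YH*1e3).round(1),"z",st["tool_pos"][2].round(4),"yaw",yaw(st).round(2),"F",st["wrist_force"].round(1),"w",st["width"].round(3))
E
python3 -c "
from h import *
hold(bot.read_state())"
```

```text
Traceback (most recent call last):
  File "h.py", line 64, in hold
    r=st["tool_pos"][:2]-C;print("t",st["time"],"TCP in holder (s,y) mm",(r@XH*1e3).round(1),(r@YH*1e3).round(1),"z",st["tool_pos"][2].round(4),"yaw",yaw(st).round(2),"F",st["wrist_force"].round(1),"w",st["width"].round(3))
                                                                                                                                                                                                          ^^^^^^^^^^^^^^^^^
AttributeError: 'float' object has no attribute 'round'
```

Call:
jog_arm:
  motion:
    - [-1, 4, 0, 0, 0]
    - [-1, 4, 0, 0, 0]
    - [-1, 0, 0, 0, 0]
    - [-1, 0, 0, 0, 0]

```text
time: 9.48
tool_pos: [0.5298, -0.2033, 0.023]
tcp_rot: [-2.33, -2.107, 0.005]
wrist_force: [-0.9, 0.4, -2.2]
width: 0.273
grip_force: 78.7
```

```bash
sed -i 's/st\["width"\].round(3)/round(float(st["width"]),3)/' h.py
python3 -c "
from h import *
st,p,d=snap('wrist','w5');hold(st)
P=cloud('w5');z=P[...,2]
"
```

```text
t 9.4833 TCP in holder (s,y) mm -83.2 -54.6 z 0.023 yaw 84.25 F [-0.9  0.4 -2.2] w 0.273
```

View pics/w5.png

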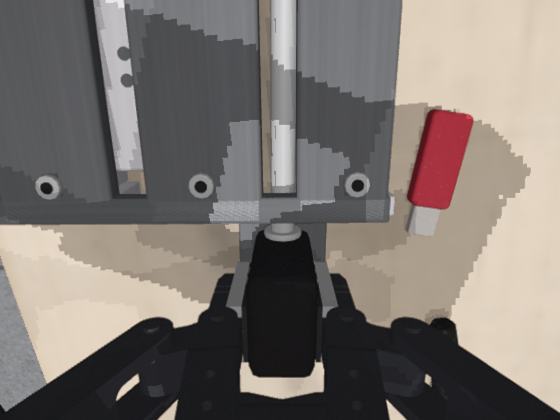

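Rod runs through tunnel 1 (276-297, 0-190) inside the slit, with the foot short of the wall. I retract and go to tunnel 2.

Call:
jog_arm:
  motion:
    - [-1, -15, 0, 0, 0]
    - [-1, -25, 0, 0, 0]
    - [-1, -25, 0, 0, 0]
    - [-1, -25, 0, 0, 0]
    - [-1, -20, 0, 0, 0]
    - [-1, -7, 0, 0, 0]
    - [-1, 0, -18, 0, 0]
    - [-1, 0, -20, 0, 0]
    - [-1, 0, -16.5, 0, 0]
    - [-1, 0, 0, 0, 0]

```text
time: 10.37
tool_pos: [0.4599, -0.3133, 0.0223]
tcp_rot: [-2.328, -2.102, 0.007]
wrist_force: [-1.4, 1.0, -3.2]
width: 0.267
grip_force: 79.3
```

```bash
python3 -c "
from h import *
st,p,d=snap('top','t2');hold(st)
a=p[150:290,180:370];cv2.imwrite('pics/z5.png',cv2.resize(a[:,:,::-1],None,fx=4.2,fy=4.2,interpolation=cv2.INTER_CUBIC))
"
```

```text
t 10.3667 TCP in holder (s,y) mm -199.1 4.9 z 0.0223 yaw 84.17 F [-1.4  1.  -3.2] w 0.267
```

View pics/z5.png

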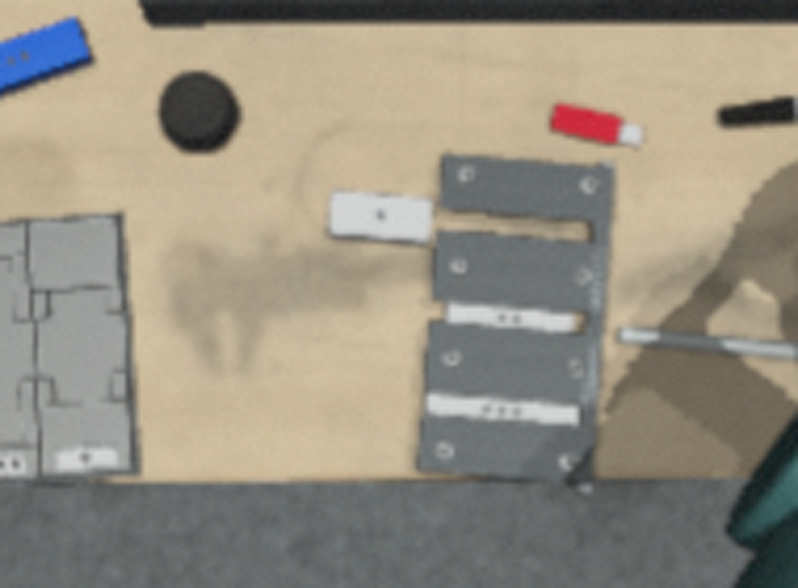

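Bar a lies outside tunnel 1 at (330-432,192-240). The rod tip is at (622,334), which is slightly low relative to tunnel 2.

```bash
python3 - <<'E'
from h import *
f=lambda q:np.array(q,float)/4.2+[180,150]-.38
for q in([622,334.5],[700,342],[790,351]):
    r=cast("top",[f(q)],.0185)[0,:2]-[.4828,-.116];print("rod",r@XH*1e3,r@YH*1e3)
for q in([432,203],[432,240],[330,193],[330,238]):
    r=cast("top",[f(q)],.026)[0,:2]-[.4828,-.116];print("bar",r@XH*1e3,r@YH*1e3)
hold(bot.read_state())
E
```

```text
rod -63.59528846735381 3.517337640206105
rod -109.96526295897208 4.060141765758414
rod -163.62233383343693 4.898818786879874
bar 54.68395161671525 -63.845519491480665
bar 52.8671877231301 -41.945082377190005
bar 115.06492496495896 -64.62589064171
bar 112.71491900821879 -38.00596176322384
t 10.4167 TCP in holder (s,y) mm -199.6 2.9 z 0.0228 yaw 84.16 F [ 0.7 -0.1 -2.9] w 0.268
```

Call:
jog_arm:
  motion:
    - [-1, 0, 3.2, 0, 0]
    - [-1, 0, 0, 0, 0]
    - [-1, 6, 0, 0, 0]
    - [-1, 8, 0, 0, 0]
    - [-1, 8, 0, 0, 0]
    - [-1, 6, 0, 0, 0]
    - [-1, 6, 0, 0, 0]
    - [-1, 6, 0, 0, 0]
    - [-1, 6, 0, 0, 0]
    - [-1, 6, 0, 0, 0]

```text
time: 11.25
tool_pos: [0.4725, -0.2625, 0.0234]
tcp_rot: [2.33, 2.107, -0.004]
wrist_force: [-0.4, -1.5, -3.0]
width: 0.271
grip_force: 79.4
```

Call:
jog_arm:
  motion:
    - [-1, 6, 0, 0, 0]
    - [-1, 6, 0, 0, 0]
    - [-1, 6, 0, 0, 0]
    - [-1, 6, 0, 0, 0]
    - [-1, 6, 0, 0, 0]
    - [-1, 6, 0, 0, 0]
    - [-1, 6, 0, 0, 0]
    - [-1, 6, 0, 0, 0]
    - [-1, 6, 0, 0, 0]
    - [-1, 6, 0, 0, 0]

```text
time: 12.08
tool_pos: [0.4785, -0.2029, 0.0233]
tcp_rot: [2.33, 2.107, -0.004]
wrist_force: [-0.2, -1.5, -1.8]
width: 0.27
grip_force: 79.4
```

Call:
jog_arm:
  motion:
    - [-1, 3, 0, 0, 0]
    - [-1, 2, 0, 0, 0]
    - [-1, 0, 0, 0, 0]
    - [-1, 0, 0, 0, 0]

```text
time: 12.42
tool_pos: [0.4787, -0.1982, 0.0231]
tcp_rot: [-2.33, -2.107, 0.004]
wrist_force: [1.1, 0.6, -2.8]
width: 0.272
grip_force: 79.3
```

```bash
python3 -c "
from h import *
hold(bot.read_state());snap('wrist','w6');rod('w6');hold(bot.read_state())"
```

```text
t 12.4167 TCP in holder (s,y) mm -82.8 -3.3 z 0.0231 yaw 84.25 F [ 1.1  0.6 -2.8] w 0.272
n 30450
rod angle in tool deg 4.35728 y at x=0,137: [np.float32(-2.9492054), np.float32(7.4896235)] xmax 106.4591376854798
x 35 top z(tool) -15.737903374399027 y range [-23.99325913  23.80802373]
x 75 top z(tool) -15.765388298702645 y range [-24.13062789  24.14099396]
x 115 top z(tool) -14.850943489065841 y range [-22.94803112  22.08968793]
t 12.4667 TCP in holder (s,y) mm -82.9 -3.2 z 0.023 yaw 84.24 F [ 0.3  1.  -3.6] w 0.271
```

Call:
jog_arm:
  motion:
    - [-1, -15, 0, 0, 0]
    - [-1, -25, 0, 0, 0]
    - [-1, -25, 0, 0, 0]
    - [-1, -25, 0, 0, 0]
    - [-1, -20, 0, 0, 0]
    - [-1, -7, 0, 0, 0]
    - [-1, 0, -19, 0, -0.4]
    - [-1, 0, -20, 0, 0]
    - [-1, 0, -16, 0, 0]
    - [-1, 0, 0, 0, 0]

```text
time: 13.3
tool_pos: [0.4084, -0.3076, 0.0222]
tcp_rot: [-2.32, -2.11, 0.006]
wrist_force: [-0.4, -0.0, -3.2]
width: 0.271
grip_force: 79.6
```

```bash
cat >> h.py <<'E'
def toprod(name,z=.0185):
    "rod centreline in the top view, holder coords mm: bright light-grey pixels right of the holder"
    st,p,d=load(name);P=cloud(name,"top")
    r=(P[...,:2]-[.4828,-.116]);s=r@XH*1e3;y=r@YH*1e3
    m=(s<-56)&(s>-160)&(abs(y-RY)<18)&(P[...,2]>.010)&(P[...,2]<.035)
    print("n",m.sum())
    v=cv2.fitLine(np.c_[s[m],y[m]].astype(np.float32),cv2.DIST_HUBER,0,.01,.01).ravel();k=v[1]/v[0]
    print("rod y at s=-60,-120:",v[3]+(-60-v[2])*k,v[3]+(-120-v[2])*k,"tip s",s[m].max())
E
python3 -c "
import h;from h import *
st,p,d=snap('top','t3');hold(st);h.RY=54;toprod('t3');hold(bot.read_state())
h.RY=0;toprod('t2')"
```

```text
t 13.3 TCP in holder (s,y) mm -198.1 56.7 z 0.0222 yaw 84.56 F [-0.4 -0.  -3.2] w 0.271
n 160
rod y at s=-60,-120: 56.406017 56.962624 tip s -62.83494245215819
t 13.35 TCP in holder (s,y) mm -198.8 54.7 z 0.0228 yaw 84.56 F [-0.6 -0.  -2.7] w 0.275
n 154
rod y at s=-60,-120: 3.7136438 4.7948046 tip s -64.01723302422195
```

Call:
jog_arm:
  motion:
    - [-1, 6, 0, 0, 0]
    - [-1, 6, 0, 0, 0]
    - [-1, 6, 0, 0, 0]
    - [-1, 6, 0, 0, 0]
    - [-1, 6, 0, 0, 0]
    - [-1, 6, 0, 0, 0]
    - [-1, 6, 0, 0, 0]
    - [-1, 6, 0, 0, 0]
    - [-1, 6, 0, 0, 0]
    - [-1, 6, 0, 0, 0]

```text
time: 14.18
tool_pos: [0.4182, -0.2494, 0.0236]
tcp_rot: [2.322, 2.115, -0.004]
wrist_force: [0.9, -1.9, -2.1]
width: 0.274
grip_force: 79.7
```

Call:
jog_arm:
  motion:
    - [-1, 6, 0, 0, 0]
    - [-1, 6, 0, 0, 0]
    - [-1, 6, 0, 0, 0]
    - [-1, 6, 0, 0, 0]
    - [-1, 6, 0, 0, 0]
    - [-1, 6, 0, 0, 0]
    - [-1, 6, 0, 0, 0]
    - [-1, 6, 0, 0, 0]
    - [-1, 4, 0, 0, 0]
    - [-1, 0, 0, 0, 0]

```text
time: 15.02
tool_pos: [0.4225, -0.1969, 0.023]
tcp_rot: [-2.321, -2.115, 0.004]
wrist_force: [0.2, -0.3, -2.4]
width: 0.272
grip_force: 79.7
```

Call:
jog_arm:
  motion:
    - [-1, 3, 0, 0, 0]
    - [-1, 2, 0, 0, 0]
    - [-1, 0, 0, 0, 0]
    - [-1, 0, 0, 0, 0]

```text
time: 15.35
tool_pos: [0.4231, -0.1929, 0.0232]
tcp_rot: [-2.323, -2.115, 0.004]
wrist_force: [0.0, -0.7, -2.7]
width: 0.274
grip_force: 79.6
```

```bash
python3 -c "
from h import *
hold(bot.read_state())"
```

```text
t 15.35 TCP in holder (s,y) mm -82.6 52.5 z 0.0232 yaw 84.64 F [ 0.  -0.7 -2.7] w 0.274
```

Retract, raise, and check the three bars from the top.

Call:
jog_arm:
  motion:
    - [-1, -15, 0, 0, 0]
    - [-1, -25, 0, 0, 0]
    - [-1, -25, 0, 0, 0]
    - [-1, -25, 0, 0, 0]
    - [-1, -20, 0, 0, 0]
    - [-1, -10, 0, 0, 0]
    - [-1, 0, 0, -15, 0]
    - [-1, 0, 0, -20, 0]
    - [-1, 0, 0, -22, 0]
    - [-1, 0, 0, 0, 0]

```text
time: 16.18
tool_pos: [0.4148, -0.3144, 0.0845]
tcp_rot: [2.318, 2.11, -0.002]
wrist_force: [0.8, -0.5, -2.7]
width: 0.272
grip_force: 79.8
```

```bash
python3 -c "
from h import *
st,p,d=snap('top','t4');hold(st)
P=cloud('t4','top');r=P[...,:2]-[.4828,-.116];s=r@XH*1e3;y=r@YH*1e3
g=p.astype(int);sat=g.max(2)-g.min(2)
m=((s>48)&(s<170)&(abs(y)<90)&(P[...,2]>.015)&(P[...,2]<.04)&(sat<40)&(g.min(2)>90)).astype(np.uint8)
n,L,S,ce=cv2.connectedComponentsWithStats(m)
for i in range(1,n):
    if S[i,4]>60:
        q=np.c_[s[L==i],y[L==i]].astype(np.float32);print(S[i],cv2.minAreaRect(q),q.min(0),q.max(0))
a=p[150:290,180:370];cv2.imwrite('pics/z6.png',cv2.resize(a[:,:,::-1],None,fx=4.2,fy=4.2,interpolation=cv2.INTER_CUBIC))
rel([(.5395,-.4235,.085,192)])
"
```

```text
t 16.1833 TCP in holder (s,y) mm -204.3 49.8 z 0.0845 yaw 84.61 F [ 0.8 -0.5 -2.7] w 0.272
[259 195  24  13 262] ((83.57634735107422, -53.42675018310547), (26.8478946685791, 59.16857147216797), 89.95655059814453) [ 54.00135 -66.87138] [113.152275 -40.00097 ]
[251 219  30  13 325] ((90.86172485351562, 5.9211835861206055), (73.12171936035156, 26.5341854095459), 8.597440719604492) [ 54.383987 -11.024588] [127.069305  24.179113]
[242 239  38  13 393] ((98.89349365234375, 56.316287994384766), (89.96541595458984, 26.125219345092773), 1.145383596420288) [54.121708 43.001698] [143.75468   69.834465]
-> [0.539, -0.423, 0.085, 192.0] n 16
[[-6.1, 8.4, -0.1, -6.7], [-7.0, 7.7, -0.1, -6.7], [-7.9, 6.8, -0.1, -6.7], [-8.6, 5.8, -0.1, -6.7], [-9.2, 4.8, -0.1, -6.7], [-9.7, 3.7, -0.1, -6.7], [-10.1, 2.5, -0.1, -6.7], [-10.3, 1.3, -0.1, -6.7], [-10.4, 0.1, -0.1, -6.7], [-10.4, -1.1, -0.1, -6.7], [-10.2, -2.3, -0.1, -6.7], [-9.8, -3.5, -0.1, -6.7], [-9.3, -4.6, -0.1, -6.7], [-8.7, -5.7, -0.1, -6.7], [-8.0, -6.7, -0.1, -6.7], [-7.2, -7.6, -0.1, -6.7]]
```

View pics/z6.png

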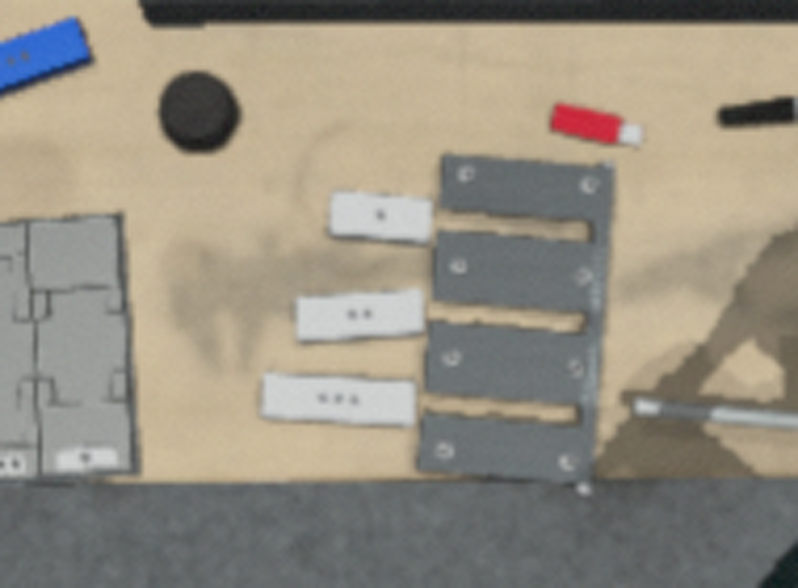

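All three bars lie fully outside: a at (380,215), b at (360,315), c at (338,400). Now the pusher goes back.

Call:
jog_arm:
  motion:
    - [-1, -6, 8.5, 0, -6.7]
    - [-1, -7, 7.5, 0, -6.7]
    - [-1, -8, 7, 0, -6.7]
    - [-1, -8.5, 6, 0, -6.7]
    - [-1, -9, 5, 0, -6.7]
    - [-1, -9.5, 3.5, 0, -6.7]
    - [-1, -10, 2.5, 0, -6.7]
    - [-1, -10.5, 1.5, 0, -6.7]
    - [-1, -10.5, 0, 0, -6.7]
    - [-1, -10.5, -1, 0, -6.7]

```text
time: 17.07
tool_pos: [0.4904, -0.3795, 0.078]
tcp_rot: [-0.759, -3.044, 0.001]
wrist_force: [0.1, -0.2, -2.8]
width: 0.273
grip_force: 79.7
```

Call:
jog_arm:
  motion:
    - [-1, -10, -2.5, 0, -6.7]
    - [-1, -10, -3.5, 0, -6.7]
    - [-1, -9.5, -4.5, 0, -6.7]
    - [-1, -8.5, -5.5, 0, -6.7]
    - [-1, -8, -6.5, 0, -6.7]
    - [-1, -7, -7.5, 0, -6.7]
    - [-1, 0, 0, 0, 0]
    - [-1, 0, 0, 0, 0]
    - [-1, 0, 0, 0, 0]

```text
time: 17.82
tool_pos: [0.5367, -0.4202, 0.0788]
tcp_rot: [0.319, -3.121, -0.001]
wrist_force: [-0.7, -0.8, -3.3]
width: 0.269
grip_force: 79.7
```

```bash
python3 -c "
from h import *
st,p,d=snap('wrist','w7');print(st['tool_pos'],st['q'][5]);rel([(.540,-.4237,.040,192)]);rod('w7')"
```

```text
[ 0.53665363 -0.42018108  0.07883705] -2.4725110663997363
-> [0.54, -0.424, 0.04, 192.0] n 1
[[-2.5, -4.0, 39.2, -0.3]]
n 5480
rod angle in tool deg 0.010037411 y at x=0,137: [np.float32(1.3777701), np.float32(1.4017705)] xmax 107.31348832046982
x 35 top z(tool) 0.7964125531960836 y range [-3.48637519  5.94599109]
x 75 top z(tool) 0.8387238134013939 y range [-3.1716582   6.27726122]
x 115 top z(tool) 1.072864144078207 y range [-3.31717846  6.35346438]
```

Call:
jog_arm:
  motion:
    - [-1, -1.5, -2, 15, -0.2]
    - [-1, -1, -2, 15, -0.1]
    - [-1, 0, 0, 9, 0]
    - [-1, 0, 0, 0, 0]
    - [-1, 0, 0, 0, 0]

```text
time: 18.28
tool_pos: [0.5395, -0.4238, 0.0392]
tcp_rot: [0.331, -3.119, -0.002]
wrist_force: [0.3, 1.2, -3.3]
width: 0.269
grip_force: 79.7
```

```bash
python3 -c "
from h import *
st=bot.read_state();print(st['tool_pos'],yaw(st));rel([(.540,-.4237,.027,192)],st)"
```

```text
[ 0.53951432 -0.4237617   0.03920222] 192.12300914879478
-> [0.54, -0.424, 0.027, 192.0] n 1
[[-0.5, -0.0, 12.2, 0.1]]
```

Call:
jog_arm:
  motion:
    - [-1, 0, 0, 4, 0]
    - [-1, 0, 0, 4, 0]
    - [-1, 0, 0, 3, 0]
    - [-1, 0, 0, 2, 0]
    - [-1, 0, 0, 0, 0]
    - [-1, 0, 0, 0, 0]

```text
time: 18.78
tool_pos: [0.5415, -0.4253, 0.0317]
tcp_rot: [0.332, -3.123, 0.005]
wrist_force: [-3.7, 3.5, 10.1]
width: 0.272
grip_force: 81.3
```

Contact at z=0.0317 with 10 N means the foot is resting on a rim. I raise and measure the stand.

Call:
jog_arm:
  motion:
    - [-1, 0, 0, -10, 0]
    - [-1, 0, 0, -15, 0]
    - [-1, 0, 0, 0, 0]
    - [-1, 0, 0, 0, 0]

```text
time: 19.12
tool_pos: [0.5424, -0.4261, 0.0559]
tcp_rot: [-0.332, 3.123, -0.008]
wrist_force: [-0.1, 0.1, -1.9]
width: 0.271
grip_force: 79.7
```

```bash
python3 - <<'E'
from h import *
st,p,d=snap('wrist','w8');print(st['tool_pos'],yaw(st),st["width"]);rod('w8')
def tool(name):
    P=cloud(name);s,_,_=load(name);return (P-s["tool_pos"])@R.from_rotvec(s["tcp_rot"]).as_matrix()*1e3,P[...,2]
H=np.array([.5402,-.4211]);
P=cloud("w2");r=P[...,:2]-H;a=np.radians(192.);x=np.array([np.cos(a),np.sin(a)]);y=np.array([np.sin(a),-np.cos(a)])
def edges(P,o,lab):
    X=(P[...,:2]-o)@x*1e3;Y=(P[...,:2]-o)@y*1e3;z=P[...,2]
    near=(abs(X)<60)&(abs(Y)<50)
    m=near&(z>.006)&(z<.0125)
    for lo,hi in((-20,-12),(12,20)):
        q=m&(X>lo)&(X<hi);print(lab,"X band",lo,"Y",np.percentile(Y[q],[1,99]).round(1) if q.sum() else None,q.sum())
    for lo,hi in((-29,-24),(24,29)):
        q=m&(Y>lo)&(Y<hi);print(lab,"Y band",lo,"X",np.percentile(X[q],[1,99]).round(1) if q.sum() else None,q.sum())
edges(P,H,"w2")
edges(cloud("w8"),st["tool_pos"][:2],"w8")
cv2.imwrite("pics/z7.png",cv2.resize(p[130:420,150:420,::-1],None,fx=2,fy=2))
E
```

```text
[ 0.54238692 -0.42613216  0.05585759] 192.13779219224054 0.2708824562444194
n 5453
rod angle in tool deg 0.33032924 y at x=0,137: [np.float32(1.0693797), np.float32(1.8592391)] xmax 107.38271466212998
x 35 top z(tool) 0.7640324394382363 y range [-3.48927103  5.9422082 ]
x 75 top z(tool) 0.7792582746980122 y range [-3.16692005  6.29929299]
x 115 top z(tool) 0.7770526217143551 y range [-3.32774168  6.34764815]
w2 X band -20 Y [-29.4  33.7] 174
w2 X band 12 Y [-26.8  34.4] 195
w2 Y band -29 X [-33.7  39.1] 177
w2 Y band 24 X [-36.3  37.5] 133
w8 X band -20 Y [-24.   39.4] 199
w8 X band 12 Y [-22.5  40.7] 127
w8 Y band -29 X [-13.6 -12.3] 3
w8 Y band 24 X [31.4 38.9] 159
```

View pics/z7.png

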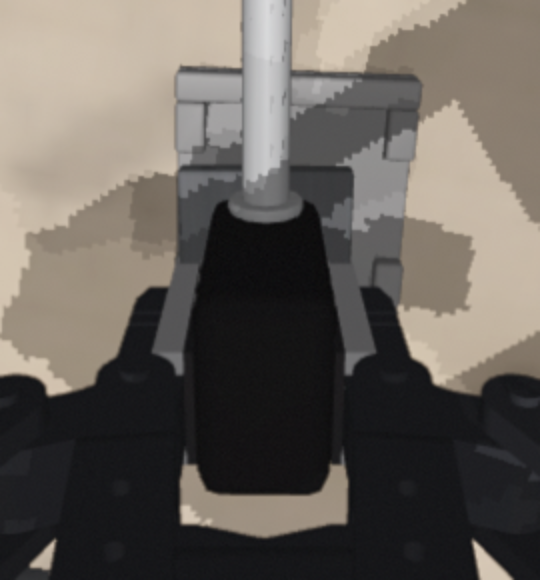

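The foot sits left of the recess: the stand spans 177-420 while the rod is at 267. Stand centre is about 7 mm to tool +y, and the stand is turned about 2°.

Call:
jog_arm:
  motion:
    - [-1, 0.5, 3, 0, 1]
    - [-1, 0.5, 4, 0, 1]
    - [-1, 0, 0, 0, 0]
    - [-1, 0, 0, 0, 0]
    - [-1, 0, 0, 0, 0]

```text
time: 19.58
tool_pos: [0.5384, -0.4179, 0.053]
tcp_rot: [0.278, -3.127, 0.002]
wrist_force: [0.2, 0.3, -3.4]
width: 0.272
grip_force: 79.5
```

```bash
python3 - <<'E'
from h import *
st,p,d=snap('wrist','w9');print(st['tool_pos'],yaw(st),st["q"][5]);rod('w9')
Rt=R.from_rotvec(st["tcp_rot"]).as_matrix();P=cloud("w9");T=(P-st["tool_pos"])@Rt*1e3
z=P[...,2];m=(abs(T[...,0])<60)&(abs(T[...,1])<50)&(z>.006)&(z<.0125)
for lo,hi in((-20,-10),(0,10),(10,20),(20,28)):
    q=m&(T[...,0]>lo)&(T[...,0]<hi);print(lo,np.percentile(T[...,1][q],[1,99]).round(1),q.sum())
for lo,hi in((-26,-16),(12,28)):
    q=m&(T[...,1]>lo)&(T[...,1]<hi)&(T[...,0]>25);print("front edge",np.percentile(T[...,0][q],[50,98]),q.sum())
q=(abs(T[...,1])<20)&(T[...,2]>8)&(T[...,2]<19)&(abs(T[...,0])<30);print("foot?",np.percentile(T[...,0][q],99),np.percentile(T[...,1][q],[1,99]),q.sum())
E
```

```text
[ 0.53837872 -0.41788879  0.05304705] 190.15397036260543 -2.4412565694856596
n 5455
rod angle in tool deg 0.2775768 y at x=0,137: [np.float32(1.1554453), np.float32(1.8191648)] xmax 107.35210880178491
x 35 top z(tool) 0.7784744634811819 y range [-3.47866803  5.94458805]
x 75 top z(tool) 0.878160169606649 y range [-3.15768216  6.30673038]
x 115 top z(tool) 0.9384730920084012 y range [-3.3210563   6.35363863]
-20 [-32.1  31.1] 215Traceback (most recent call last):
  File "<stdin>", line 6, in <module>
    return _quantile_unchecked(
        a, q, axis, out, overwrite_input, method, keepdims, weights)
    return _ureduce(a,
                    func=_quantile_ureduce_func,
    ...<5 lines>...
                    overwrite_input=overwrite_input,
                    method=method)
    r = func(a, **kwargs)
    result = _quantile(arr,
                       quantiles=q,
    ...<2 lines>...
                       out=out,
                       weights=wgt)
    slices_having_nans = np.isnan(arr[-1, ...])
                                  ~~~^^^^^^^^^
IndexError: index -1 is out of bounds for axis 0 with size 0
```

```bash
python3 - <<'E'
from h import *
st,p,d=load('w9')
Rt=R.from_rotvec(st["tcp_rot"]).as_matrix();P=cloud("w9");T=(P-st["tool_pos"])@Rt*1e3
z=P[...,2];X,Y=T[...,0],T[...,1];m=(abs(X)<60)&(abs(Y)<50)&(z>.006)&(z<.0125)
for lo,hi in((-40,-30),(-30,-20),(-10,0),(10,20),(20,30),(30,40)):
    q=m&(X>lo)&(X<hi)
    if q.sum()>5: print("X",lo,np.percentile(Y[q],[1,99]).round(1),q.sum())
for lo in range(-34,34,6):
    q=m&(Y>lo)&(Y<lo+6)
    if q.sum()>5:print("Y",lo,np.percentile(X[q],[1,98]).round(1),q.sum())
f=(z>.025)&(z<.042)&(abs(Y)<25)&(X<32)&(X>-30);print("foot?",np.percentile(X[f],99.5),np.percentile(Y[f],[1,99]),f.sum())
E
```

```text
X 10 [-32.3  31.1] 255
X 20 [-32.1  31.2] 684
X 30 [-31.9  30.8] 1474
Y -34 [-19.3  37. ] 426
Y -28 [-18.6  37.1] 433
Y -22 [29.2 37.2] 191
Y -16 [29.2 37.1] 193
Y -10 [29.2 37.1] 163
Y 2 [29.4 35.9] 14
Y 8 [29.2 37. ] 190
Y 14 [29.2 37. ] 183
Y 20 [15.4 36.9] 327
Y 26 [-18.6  36.8] 509
foot? 23.947564896725694 [-18.47919244  20.91127615] 2021
```

Call:
jog_arm:
  motion:
    - [-1, 1, -1.7, 5, 0]
    - [-1, 0, 0, 8, 0]
    - [-1, 0, 0, 5, 0]
    - [-1, 0, 0, 3, 0]
    - [-1, 0, 0, 2, 0]
    - [-1, 0, 0, 1.5, 0]
    - [-1, 0, 0, 1.5, 0]
    - [-1, 0, 0, 0, 0]
    - [-1, 0, 0, 0, 0]

```text
time: 20.38
tool_pos: [0.538, -0.4202, 0.0277]
tcp_rot: [0.278, -3.127, 0.003]
wrist_force: [-0.4, -1.1, -3.6]
width: 0.27
grip_force: 79.5
```

Call:
jog_arm:
  motion:
    - [-1, 0, 0, 1.3, 0]
    - [-1, 0, 0, 0.7, 0]
    - [-1, 0, 0, 0, 0]
    - [-1, 0, 0, 0, 0]

```text
time: 20.72
tool_pos: [0.5381, -0.4204, 0.026]
tcp_rot: [0.277, -3.128, 0.004]
wrist_force: [0.3, -0.2, -1.7]
width: 0.272
grip_force: 79.6
```

Call:
jog_arm:
  motion:
    - [0.2, 0, 0, 0, 0]
    - [0.2, 0, 0, 0, 0]
    - [0.2, 0, 0, 0, 0]
    - [0.2, 0, 0, 0, 0]
    - [0.2, 0, 0, 0, 0]
    - [0.2, 0, 0, -10, 0]
    - [0.2, 0, 0, -25, 0]
    - [0.2, 0, 0, -40, 0]
    - [0.2, 0, 0, -40, 0]
    - [0.2, 0, 0, -40, 0]

```text
time: 21.55
tool_pos: [0.5377, -0.4194, 0.1825]
tcp_rot: [0.277, -3.127, 0.002]
wrist_force: [1.3, -1.1, -1.1]
width: 0.6
grip_force: 0.0
```

```bash
python3 - <<'E'
from h import *
st=bot.read_state();print(st['tool_pos'],yaw(st))
# bar a pose in world from t4, slots from top0
c0=np.array([.4828,-.116])
for n,s,y,L in(("a",83.6,-53.4,0),("b",90.9,5.9,8.6),("c",98.9,56.3,1.1)):
    print(n,c0+XH*s/1e3+YH*y/1e3,"ang",84.75+L)
rel([(.50,-.16,.26,130),(.50,-.03,.26,85)],st)
E
```

```text
[ 0.53774091 -0.41944302  0.18249828] 190.1416729546812
a [ 0.54362552 -0.03763689] ang 84.75
b [ 0.48524225 -0.02494147] ang 93.35
c [ 0.43578569 -0.01236335] ang 85.85
-> [0.5, -0.16, 0.26, 130.0] n 9
[[-0.9, 29.1, -8.6, 6.7], [2.4, 29.0, -8.6, 6.7], [5.8, 28.5, -8.6, 6.7], [9.1, 27.7, -8.6, 6.7], [12.2, 26.4, -8.6, 6.7], [15.2, 24.8, -8.6, 6.7], [18.0, 22.9, -8.6, 6.7], [20.6, 20.6, -8.6, 6.7], [22.8, 18.1, -8.6, 6.7]]
-> [0.5, -0.03, 0.26, 85.0] n 7
[[14.2, 11.9, -0.0, 6.4], [15.5, 10.3, -0.0, 6.4], [16.5, 8.5, -0.0, 6.4], [17.4, 6.6, -0.0, 6.4], [18.0, 4.6, -0.0, 6.4], [18.4, 2.5, -0.0, 6.4], [18.6, 0.5, -0.0, 6.4]]
```

Call:
jog_arm:
  motion:
    - [1, -1, 29, -8.5, 6.7]
    - [1, 2.5, 29, -8.5, 6.7]
    - [1, 6, 28.5, -8.5, 6.7]
    - [1, 9, 27.5, -8.5, 6.7]
    - [1, 12, 26.5, -8.5, 6.7]
    - [1, 15, 25, -8.5, 6.7]
    - [1, 18, 23, -8.5, 6.7]
    - [1, 20.5, 20.5, -8.5, 6.7]
    - [1, 23, 18, -8.5, 6.7]
    - [1, 14, 12, 0, 6.4]

```text
time: 22.38
tool_pos: [0.5015, -0.14, 0.2597]
tcp_rot: [1.494, 2.76, -0.002]
wrist_force: [0.7, -0.5, -0.5]
width: 0.998
grip_force: 0.0
```

Call:
jog_arm:
  motion:
    - [1, 15.5, 10.5, 0, 6.4]
    - [1, 16.5, 8.5, 0, 6.4]
    - [1, 17.5, 6.5, 0, 6.4]
    - [1, 18, 4.5, 0, 6.4]
    - [1, 18.5, 2.5, 0, 6.4]
    - [1, 18.5, 0.5, 0, 6.4]
    - [1, 0, 0, 0, 0]
    - [1, 0, 0, 0, 0]
    - [1, 0, 0, 0, 0]

```text
time: 23.13
tool_pos: [0.5016, -0.0307, 0.2569]
tcp_rot: [2.312, 2.125, -0.004]
wrist_force: [-0.1, 0.4, -0.3]
width: 0.998
grip_force: 0.0
```

```bash
cat >> h.py <<'E'
def bars(name,lo=.018,hi=.034):
    P=cloud(name);st,p,d=load(name);z=P[...,2];g=p.astype(int)
    m=((z>lo)&(z<hi)&(g.max(2)-g.min(2)<45)).astype(np.uint8)
    m=cv2.morphologyEx(m,cv2.MORPH_OPEN,np.ones((5,5)))
    n,L,S,ce=cv2.connectedComponentsWithStats(m)
    for i in range(1,n):
        if S[i,4]>300:
            q=(P[L==i][:,:2]*1e3).astype(np.float32);(c,wh,a)=cv2.minAreaRect(q)
            if wh[0]<wh[1]: a+=90
            print("px",ce[i].round(),"n",S[i,4],"mid",np.round(c,1),"size",np.round(sorted(wh),1),"long-axis deg",round(a%180,1),"z",np.median(z[L==i]).round(4))
E
python3 -c "
from h import *
st,p,d=snap('wrist','w10');print(st['time'],st['tool_pos'],yaw(st));bars('w10')"
```

```text
23.1333 [ 0.5015905  -0.03071958  0.25691136] 85.17616597196442
px [217. 156.] n 2339 mid [437.  -11.1] size [26.6 89.9] long-axis deg 85.9 z 0.0256
px [266. 164.] n 1853 mid [486.6 -23.7] size [26.1 75. ] long-axis deg 93.4 z 0.0256
px [324. 172.] n 1489 mid [545.2 -36.3] size [26.1 60.1] long-axis deg 84.2 z 0.0256
```

View pics/w10.png

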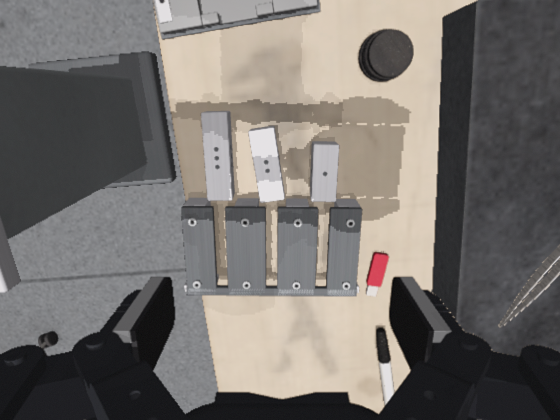

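The bars measure 90, 75 and 60 mm at (217,156), (266,164) and (324,172), with tops at 25.6 mm as they should be. I fetch bar a.

```bash
python3 -c "
from h import *
rel([(.5437,-.0363,.06,84.2)])"
```

```text
-> [0.544, -0.036, 0.06, 84.2] n 6
[[-0.3, 7.1, 32.8, 0.2], [-0.3, 7.1, 32.8, 0.2], [-0.2, 7.1, 32.8, 0.2], [-0.2, 7.1, 32.8, 0.2], [-0.2, 7.1, 32.8, 0.2], [-0.2, 7.1, 32.8, 0.2]]
```

Call:
jog_arm:
  motion:
    - [0, -0.3, 7, 33, 0.2]
    - [0, -0.3, 7, 33, 0.2]
    - [0, -0.3, 7, 33, 0.2]
    - [0, 0, 7, 33, 0.2]
    - [0, 0, 7, 33, 0.2]
    - [0, 0, 7, 32, 0]
    - [0, 0, 0, 0, 0]
    - [0, 0, 0, 0, 0]

```text
time: 23.85
tool_pos: [0.5409, -0.0363, 0.0573]
tcp_rot: [-2.331, -2.1, 0.011]
wrist_force: [-0.0, 0.1, 0.3]
width: 0.498
grip_force: 0.0
```

```bash
python3 -c "
from h import *
rel([(.5437,-.0363,.003,84.2)])"
```

```text
-> [0.544, -0.036, 0.003, 84.2] n 2
[[0.2, 1.4, 27.1, -0.1], [0.2, 1.4, 27.1, -0.1]]
```

Call:
jog_arm:
  motion:
    - [0, 0, 2, 15, 0]
    - [0, 0, 0, 15, 0]
    - [0, 0, 0, 13, 0]
    - [0, 0, 0, 8, 0]
    - [0, 0, 0, 2, 0]
    - [0, 0, 0, 0, 0]

```text
time: 24.35
tool_pos: [0.5455, -0.0363, 0.0075]
tcp_rot: [2.333, 2.102, -0.003]
wrist_force: [-0.2, 0.1, -0.5]
width: 0.503
grip_force: 0.0
```

Call:
jog_arm:
  motion:
    - [-1, 0, 0, 0, 0]
    - [-1, 0, 0, 0, 0]
    - [-1, 0, 0, 0, 0]
    - [-1, 0, 0, 0, 0]
    - [-1, 0, 0, 0, 0]
  force: 50

```text
time: 24.77
tool_pos: [0.5464, -0.0362, 0.0081]
tcp_rot: [2.332, 2.101, -0.001]
wrist_force: [0.0, -0.0, 7.3]
width: 0.289
grip_force: 50.6
```

Call:
jog_arm:
  motion:
    - [-1, 0, 0, -10, 0]
    - [-1, 0, 0, -25, 0]
    - [-1, 0, 0, -30, 0]
    - [-1, 0, 0, -30, 0]
    - [-1, 0, 0, -30, 0]
    - [-1, 0, 0, -30, 0]
    - [-1, 0, 0, -30, 0]
    - [-1, 0, 0, -20, 0]
    - [-1, 0, 0, 0, 0]

```text
time: 25.52
tool_pos: [0.5483, -0.0358, 0.2177]
tcp_rot: [2.328, 2.098, 0.006]
wrist_force: [1.0, -0.3, -0.5]
width: 0.293
grip_force: 49.8
```

```bash
python3 -c "
from h import *
st=bot.read_state();print(st['tool_pos'],yaw(st),st['q'])
rel([(.40,.24,.21,184)],st)"
```

```text
[ 0.54833869 -0.03582121  0.21774935] 84.04661247078614 [-0.10914579  0.0305486   1.89526024 -0.0023938   1.20734922 -0.00440763]
-> [0.4, 0.24, 0.21, 184.0] n 15
[[17.3, -11.7, 0.5, -6.7], [18.5, -9.7, 0.5, -6.7], [19.5, -7.4, 0.5, -6.7], [20.2, -5.1, 0.5, -6.7], [20.7, -2.8, 0.5, -6.7], [20.9, -0.3, 0.5, -6.7], [20.8, 2.1, 0.5, -6.7], [20.4, 4.5, 0.5, -6.7], [19.7, 6.8, 0.5, -6.7], [18.8, 9.1, 0.5, -6.7], [17.6, 11.2, 0.5, -6.7], [16.2, 13.2, 0.5, -6.7], [14.6, 15.0, 0.5, -6.7], [12.7, 16.5, 0.5, -6.7], [10.7, 17.9, 0.5, -6.7]]
```

Call:
jog_arm:
  motion:
    - [-1, 17.5, -11.5, 0, -6.7]
    - [-1, 18.5, -9.5, 0, -6.7]
    - [-1, 19.5, -7.5, 0, -6.7]
    - [-1, 20, -5, 0, -6.7]
    - [-1, 20.5, -3, 0, -6.7]
    - [-1, 21, -0.5, 0, -6.7]
    - [-1, 21, 2, 0, -6.7]
    - [-1, 20.5, 4.5, 0, -6.7]
    - [-1, 19.5, 7, 0, -6.7]
    - [-1, 19, 9, 0, -6.7]

```text
time: 26.35
tool_pos: [0.4441, 0.1485, 0.2096]
tcp_rot: [-0.776, -3.041, 0.006]
wrist_force: [0.1, 1.0, -0.5]
width: 0.288
grip_force: 49.8
```

Call:
jog_arm:
  motion:
    - [-1, 17.5, 11, 0, -6.7]
    - [-1, 16, 13, 0, -6.7]
    - [-1, 14.5, 15, 0, -6.7]
    - [-1, 12.5, 16.5, 0, -6.7]
    - [-1, 10.5, 18, 0, -6.7]
    - [-1, 0, 0, 0, 0]
    - [-1, 0, 0, 0, 0]
    - [-1, 0, 0, 0, 0]

```text
time: 27.02
tool_pos: [0.3958, 0.2386, 0.2101]
tcp_rot: [0.123, -3.136, 0.005]
wrist_force: [0.2, -0.4, -1.5]
width: 0.288
grip_force: 49.7
```

```bash
python3 -c "
from h import *
st,p,d=snap('wrist','w11');print(st['time'],st['tool_pos'],yaw(st),st['width'])"
```

```text
27.0167 [0.39583569 0.23863366 0.21010482] 184.4819304890736 0.2883151016056927
```

View pics/w11.png

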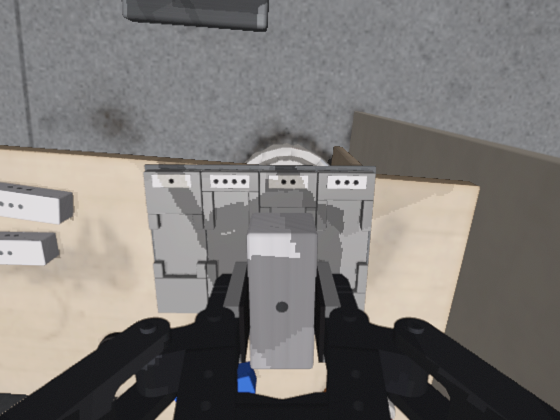

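The wrist view, right way up, shows slot labels 1, 4, 2, 3 dots at x=171, 230, 289, 347, matching the top view. The bar in hand has one dot. I measure the slots from depth.

```bash
python3 - <<'E'
from h import *
st,p,d=load('w11');P=cloud('w11');z=P[...,2]
yy,xx=np.mgrid[:420,:560];b=(xx>130)&(xx<385)&(yy>158)&(yy<325)
m=b&(z>.0135)&(z<.021);q=(P[m][:,:2]*1e3).astype(np.float32)
r=cv2.minAreaRect(q);print("rack top",r)
# edge line at label end: angle of row of labels
g=p.astype(int);lab=(g.min(2)>200)&b&(yy<195)
n,L,S,ce=cv2.connectedComponentsWithStats(cv2.morphologyEx(lab.astype(np.uint8),cv2.MORPH_CLOSE,np.ones((5,5))))
for i in range(1,n):
    if S[i,4]>150: print("label",ce[i].round(1),S[i,4],cast("wrist",[ce[i]],.017,st).round(4))
a=np.radians(r[2] if abs(r[2])<45 else r[2]-90);ex=np.array([np.cos(a),np.sin(a)]);ey=np.array([-ex[1],ex[0]])
o=np.array(r[0])/1e3
X=(P[...,:2]-o)@ex*1e3;Y=(P[...,:2]-o)@ey*1e3
print("ang",np.degrees(a),"x range",np.percentile(X[m],[.5,99.5]),"y",np.percentile(Y[m],[.5,99.5]))
f=b&(z>.003)&(z<.0115)&(abs(X)<80)
for k in range(4):
    yc=-81+54*k
    q=f&(abs(Y-yc)<10);t=b&(z>.0135)&(abs(Y-yc)<10)
    if q.sum()>20: print("slot",yc,"floor X",np.percentile(X[q],[1,99]).round(1),"floor z",np.median(z[q]).round(4),q.sum(),"Y",np.percentile(Y[f&(abs(Y-yc)<26)&(abs(X+0)<60)],[2,98]))
    w=f&(abs(Y-yc)<26)
    for lo in range(-45,50,6):
        e=w&(X>lo)&(X<lo+6)
        if e.sum()>8: print("   ",lo,np.percentile(Y[e]-yc,[3,97]).round(1),e.sum())
E
```

```text
rack top ((464.52130126953125, 222.99020385742188), (149.7678985595703, 215.1832733154297), 4.1135993003845215)
label [229.2 181. ] 497 [[0.4007 0.1909 0.017 ]]
label [346.8 181.8] 487 [[0.3929 0.2992 0.017 ]]
ang 4.1135993003845215 x range [-74.57621877  72.77453146] y [-106.40406037  106.53262769]
slot -81 floor X [-76.1  35.1] floor z 0.0068 1303 Y [-105.09215511  -55.82589212]
    -33 [-17.9  14.2] 124
    -27 [-17.9  13.3] 197
    -21 [-18.1  12.8] 193
    -15 [-23.9  24.6] 290
    -9 [-24.3  24.8] 284
    -3 [-24.8  24.5] 290
    3 [-23.8  24.5] 277
    9 [-23.9  24.8] 281
    15 [-24.3  24.9] 271
    21 [-17.9  14. ] 180
    27 [-17.7  13.3] 179
    33 [-17.6  14.1] 117
slot -27 floor X [-76.5  31.1] floor z 0.0067 1573 Y [-51.2119765  -12.59691236]
    -45 [-16.4  14.7] 210
    -39 [-17.2  14.5] 206
    -33 [-17.2  14.4] 208
    -27 [-17.4  14.4] 197
    -21 [-17.5  14.1] 196
    -15 [-24.8  12.9] 221
    -9 [-24.6  11.8] 223
    -3 [-24.5  11.7] 210
    3 [-24.8  11.6] 216
    9 [-24.3  11.5] 197
    15 [-24.6  11.3] 204
    21 [-17.5  -0.8] 92
    27 [-17.4  -2.3] 83
    33 [-17.5  -4.3] 24
slot 27 floor X [-77.8 -32.7] floor z 0.0066 172 Y [ 9.87565515 43.71243974]
    -39 [-16.6  16. ] 189
    -33 [-14.4  10.8] 13
slot 81 floor X [-76.3  34. ] floor z 0.0068 1568 Y [ 58.9719986  104.96672568]
    -45 [-15.   16.8] 209
    -39 [-14.7  16.7] 206
    -33 [-15.2  16.7] 203
    -27 [-15.2  16.6] 194
    -21 [-15.2  16.9] 191
    -15 [-23.1  24. ] 283
    -9 [-22.4  24.4] 279
    -3 [-22.  24.] 270
    3 [-22.   24.5] 277
    9 [-22.6  24.8] 261
    15 [-22.5  24.3] 252
    21 [-10.   16.8] 159
    27 [-7.8 16.9] 132
    33 [ 3.5 16.9] 62
    39 [10.4 17.1] 41
    45 [12.8 17.4] 29
```

```bash
cat >> h.py <<'E'
RO=np.array([.46452,.22299]);_r=np.radians(4.11);RX=np.array([np.cos(_r),np.sin(_r)]);RYv=np.array([-RX[1],RX[0]])
SL={"a":-.081,"d":-.027,"b":.027,"c":.081}
def inhand(name,L):
    "held bar's visible top face in tool mm"
    P=cloud(name);st,p,d=load(name);T=(P-st["tool_pos"])@R.from_rotvec(st["tcp_rot"]).as_matrix()*1e3
    g=p.astype(int)
    z=T[...,2];m=(z>-24)&(z<-5)&(abs(T[...,1])<17)&(abs(T[...,0])<60)&(g.sum(2)>170)
    q=T[m];zt=np.median(q[:,2]);q=q[abs(q[:,2]-zt)<3]
    for lo in range(-45,50,15):
        k=q[(q[:,0]>lo)&(q[:,0]<lo+15)]
        if len(k)>20: print(" x",lo,"y",np.percentile(k[:,1],[2,98]).round(1),len(k))
    print("top z",zt,"x range",np.percentile(q[:,0],[.5,99.5]),"-> mid if front end right:",np.percentile(q[:,0],99.5)-L/2)
    return zt
E
python3 - <<'E'
from h import *
inhand("w11",60)
E
```

```text
x -45 y [-11.6  13.3] 108
 x -30 y [-11.6  13.2] 1981
 x -15 y [-11.2  13. ] 2134
 x 0 y [-14.5  13.7] 2503
 x 15 y [-11.4  13.3] 2570
top z -17.5584195571061 x range [-30.60419106  28.39665937] -> mid if front end right: -1.6033406300454054
```

```bash
cat >> h.py <<'E'
def slot(k,off,z,psi=184.11):
    a=np.radians(psi);w=np.array([np.cos(a),np.sin(a)])*off[0]+np.array([np.sin(a),-np.cos(a)])*off[1]
    t=RO+RYv*SL[k]-w/1e3;return (t[0],t[1],z,psi)
E
python3 -c "
from h import *
rel([slot('a',(-1.2,.9),.10)])"
```

```text
-> [0.469, 0.141, 0.1, 184.11] n 5
[[-13.1, -20.5, 22.1, 0.1], [-13.1, -20.5, 22.1, 0.1], [-13.1, -20.5, 22.1, 0.1], [-13.1, -20.5, 22.1, 0.1], [-13.2, -20.5, 22.1, 0.1]]
```

Call:
jog_arm:
  motion:
    - [-1, -13, -20.5, 15, 0.1]
    - [-1, -13, -20.5, 25, 0.1]
    - [-1, -13, -20.5, 25, 0.1]
    - [-1, -13, -20.5, 25, 0]
    - [-1, -13, -20.5, 20, 0]
    - [-1, 0, 0, 0, 0]
    - [-1, 0, 0, 0, 0]
    - [-1, 0, 0, 0, 0]

```text
time: 27.73
tool_pos: [0.469, 0.1412, 0.1012]
tcp_rot: [0.112, -3.137, 0.003]
wrist_force: [0.4, -0.3, -0.8]
width: 0.29
grip_force: 49.8
```

```bash
python3 -c "
from h import *
st,p,d=snap('wrist','w12');print(st['tool_pos'],st['width']);rel([slot('a',(-1.2,.9),.05)],st);inhand('w12',60)"
```

```text
[0.46898023 0.14119038 0.10123497] 0.2901837728258942
-> [0.469, 0.141, 0.05, 184.11] n 2
[[-0.1, 0.0, 25.6, -0.0], [-0.1, 0.0, 25.6, -0.0]]
 x -45 y [-11.3  13. ] 105
 x -30 y [-11.6  13.2] 1982
 x -15 y [-11.2  13. ] 2139
 x 0 y [-14.4  13.7] 2494
 x 15 y [-11.4  13.2] 2576
top z -17.58494556862456 x range [-30.62865322  28.43895106] -> mid if front end right: -1.5610489432415982
```

Aligned; descend into slot a.

Call:
jog_arm:
  motion:
    - [-1, 0, 0, 20, 0]
    - [-1, 0, 0, 20, 0]
    - [-1, 0, 0, 20, 0]
    - [-1, 0, 0, 10, 0]
    - [-1, 0, 0, 5, 0]
    - [-1, 0, 0, 5, 0]
    - [-1, 0, 0, 3, 0]
    - [-1, 0, 0, 0, 0]
    - [-1, 0, 0, 0, 0]

```text
time: 28.53
tool_pos: [0.4693, 0.1418, 0.0188]
tcp_rot: [0.116, -3.139, 0.003]
wrist_force: [0.1, -0.1, -1.2]
width: 0.292
grip_force: 49.8
```

Call:
jog_arm:
  motion:
    - [-1, 0, 0, 2, 0]
    - [-1, 0, 0, 1, 0]
    - [-1, 0, 0, 0, 0]
    - [-1, 0, 0, 0, 0]
    - [-0.1, 0, 0, 0, 0]
    - [-0.1, 0, 0, 0, 0]
    - [-0.1, 0, 0, 0, 0]
    - [-0.1, 0, 0, 0, 0]
    - [-0.1, 0, 0, 0, 0]

```text
time: 29.28
tool_pos: [0.4687, 0.1415, 0.0151]
tcp_rot: [0.116, -3.138, 0.003]
wrist_force: [-0.4, -0.1, 0.6]
width: 0.449
grip_force: 0.0
```

Call:
jog_arm:
  motion:
    - [-0.1, 0, 0, -5, 0]
    - [-0.1, 0, 0, -15, 0]
    - [-0.1, 0, 0, -30, 0]
    - [-0.1, 0, 0, -40, 0]
    - [-0.1, 0, 0, -40, 0]
    - [-0.1, 0, 0, -40, 0]
    - [-0.1, 0, 0, -10, 0]
    - [-0.1, 0, 0, 0, 0]
    - [-0.1, 0, 0, 0, 0]

```text
time: 30.03
tool_pos: [0.4693, 0.142, 0.1957]
tcp_rot: [0.116, -3.139, 0.003]
wrist_force: [0.6, -0.2, 0.5]
width: 0.449
grip_force: 0.0
```

```bash
python3 -c "
from h import *
st,p,d=snap('wrist','w13');print(st['time'],st['tool_pos'],yaw(st));bars('w13',.026,.042)
rel([(.4853,-.0237,.1,93.4)],st)"
```

```text
30.0333 [0.46925509 0.14197804 0.19573746] 184.23943803179523
px [20. 96.] n 1739 mid [410.4 -71. ] size [29.9 33.4] long-axis deg 175.3 z 0.0374
px [ 20. 157.] n 2069 mid [459.4 -76.8] size [31.5 42.4] long-axis deg 175.1 z 0.0374
px [281. 186.] n 2123 mid [470.2 142.5] size [26. 60.] long-axis deg 3.9 z 0.0326
px [ 21. 217.] n 1946 mid [512.9 -83.5] size [35.8 42.2] long-axis deg 174.8 z 0.0375
px [ 22. 268.] n 1606 mid [562.1 -89.5] size [35.5 38.9] long-axis deg 86.7 z 0.0374
px [ 32. 355.] n 695 mid [659.2 -94.1] size [ 3.7 70.9] long-axis deg 90.0 z 0.0337
px [554. 382.] n 379 mid [650.2 438.3] size [ 3.7 46.6] long-axis deg 0.3 z 0.0323
-> [0.485, -0.024, 0.1, 93.4] n 13
[[-0.3, -12.8, 7.4, 7.0], [-1.8, -12.7, 7.4, 7.0], [-3.4, -12.4, 7.4, 7.0], [-4.8, -11.9, 7.4, 7.0], [-6.3, -11.2, 7.4, 7.0], [-7.6, -10.3, 7.4, 7.0], [-8.8, -9.3, 7.4, 7.0], [-9.8, -8.2, 7.4, 7.0], [-10.8, -6.9, 7.4, 7.0], [-11.5, -5.6, 7.4, 7.0], [-12.1, -4.1, 7.4, 7.0], [-12.5, -2.6, 7.4, 7.0], [-12.8, -1.1, 7.4, 7.0]]
```

Bar a is fully down: top at 32.6 mm and centred in its slot. Next is bar c, since its outer side is free.

```bash
python3 -c "
from h import *
rel([(.4335,-.0111,.1,85.9)])"
```

```text
-> [0.433, -0.011, 0.1, 85.9] n 15
[[3.1, -10.0, 6.3, 6.6], [1.9, -10.3, 6.3, 6.6], [0.7, -10.4, 6.3, 6.6], [-0.5, -10.4, 6.3, 6.6], [-1.7, -10.3, 6.3, 6.6], [-2.8, -10.0, 6.3, 6.6], [-4.0, -9.7, 6.3, 6.6], [-5.0, -9.1, 6.3, 6.6], [-6.1, -8.5, 6.3, 6.6], [-7.0, -7.8, 6.3, 6.6], [-7.8, -6.9, 6.3, 6.6], [-8.6, -6.0, 6.3, 6.6], [-9.2, -5.0, 6.3, 6.6], [-9.7, -3.9, 6.3, 6.6], [-10.1, -2.7, 6.3, 6.6]]
```

Call:
jog_arm:
  motion:
    - [-0.15, 3, -10, 6, 6.6]
    - [-0.15, 2, -10.3, 6, 6.6]
    - [-0.15, 0.7, -10.4, 6, 6.6]
    - [-0.15, -0.5, -10.4, 6, 6.6]
    - [-0.15, -1.7, -10.3, 6, 6.6]
    - [-0.15, -2.8, -10, 6, 6.6]
    - [-0.15, -4, -9.7, 6, 6.6]
    - [-0.15, -5, -9, 6, 6.6]
    - [-0.15, -6, -8.5, 6, 6.6]
    - [-0.15, -7, -7.8, 6, 6.6]

```text
time: 30.92
tool_pos: [0.4428, 0.0396, 0.1319]
tcp_rot: [-1.617, -2.687, 0.009]
wrist_force: [0.9, -0.0, -0.0]
width: 0.426
grip_force: 0.0
```

Call:
jog_arm:
  motion:
    - [-0.15, -7.8, -7, 6, 6.6]
    - [-0.15, -8.6, -6, 6, 6.6]
    - [-0.15, -9.2, -5, 6, 6.6]
    - [-0.15, -9.7, -4, 6, 6.6]
    - [-0.15, -10, -2.7, 6, 6.6]
    - [-0.15, 0, 0, 0, 0]
    - [-0.15, 0, 0, 0, 0]
    - [-0.15, 0, 0, 0, 0]

```text
time: 31.58
tool_pos: [0.4322, -0.0104, 0.1043]
tcp_rot: [-2.308, -2.129, 0.007]
wrist_force: [0.0, 0.8, 0.1]
width: 0.423
grip_force: 0.0
```

```bash
python3 -c "
from h import *
st=bot.read_state();print(st['width'],st['tool_pos']);rel([(.4335,-.0111,.006,85.9)],st)"
```

```text
0.42313178887931613 [ 0.43219485 -0.01037466  0.10430896]
-> [0.433, -0.011, 0.006, 85.9] n 3
[[-0.2, 0.5, 32.8, -0.2], [-0.2, 0.5, 32.8, -0.2], [-0.2, 0.5, 32.8, -0.2]]
```

Call:
jog_arm:
  motion:
    - [-0.15, -0.6, 1.4, 20, -0.5]
    - [-0.15, 0, 0, 25, 0]
    - [-0.15, 0, 0, 20, 0]
    - [-0.15, 0, 0, 15, 0]
    - [-0.15, 0, 0, 10, 0]
    - [-0.15, 0, 0, 6, 0]
    - [-0.15, 0, 0, 2, 0]
    - [-0.15, 0, 0, 0, 0]

```text
time: 32.25
tool_pos: [0.4344, -0.0114, 0.0074]
tcp_rot: [2.301, 2.138, -0.005]
wrist_force: [-0.4, -0.7, 0.2]
width: 0.423
grip_force: 0.0
```

Call:
jog_arm:
  motion:
    - [-1, 0, 0, 0, 0]
    - [-1, 0, 0, 0, 0]
    - [-1, 0, 0, 0, 0]
    - [-1, 0, 0, 0, 0]

```text
time: 32.58
tool_pos: [0.4354, -0.0117, 0.0085]
tcp_rot: [2.301, 2.136, -0.002]
wrist_force: [0.7, 0.1, 3.5]
width: 0.293
grip_force: 49.9
```

Call:
jog_arm:
  motion:
    - [-1, 0, 0, -10, 0]
    - [-1, 0, 0, -25, 0]
    - [-1, 0, 0, -30, 0]
    - [-1, 0, 0, -30, 0]
    - [-1, 0, 0, -30, 0]
    - [-1, 0, 0, -30, 0]
    - [-1, 0, 0, -30, 0]
    - [-1, 0, 0, -15, 0]
    - [-1, 0, 0, 0, 0]

```text
time: 33.33
tool_pos: [0.4373, -0.0115, 0.2125]
tcp_rot: [2.298, 2.133, 0.005]
wrist_force: [0.2, -0.5, -1.2]
width: 0.291
grip_force: 49.5
```

```bash
python3 -c "
from h import *
st=bot.read_state();print(st['tool_pos'],st['width'],st['grip_force']);rel([slot('c',(0,.9),.20)],st)"
```

```text
[ 0.4372554  -0.01146698  0.21252285] 0.2906290217561262 49.51373040676117
-> [0.459, 0.303, 0.2, 184.11] n 15
[[21.0, -0.1, 0.8, -6.6], [20.9, 2.3, 0.8, -6.6], [20.5, 4.6, 0.8, -6.6], [19.8, 7.0, 0.8, -6.6], [18.9, 9.2, 0.8, -6.6], [17.7, 11.3, 0.8, -6.6], [16.3, 13.2, 0.8, -6.6], [14.7, 15.0, 0.8, -6.6], [12.9, 16.6, 0.8, -6.6], [10.9, 17.9, 0.8, -6.6], [8.8, 19.1, 0.8, -6.6], [6.6, 20.0, 0.8, -6.6], [4.2, 20.6, 0.8, -6.6], [1.9, 20.9, 0.8, -6.6], [-0.5, 21.0, 0.8, -6.6]]
```

Call:
jog_arm:
  motion:
    - [-1, 21, 0, 0, -6.6]
    - [-1, 21, 2.3, 0, -6.6]
    - [-1, 20.5, 4.6, 0, -6.6]
    - [-1, 20, 7, 0, -6.6]
    - [-1, 19, 9.2, 0, -6.6]
    - [-1, 17.7, 11.3, 0, -6.6]
    - [-1, 16.3, 13.2, 0, -6.6]
    - [-1, 14.7, 15, 0, -6.6]
    - [-1, 13, 16.6, 0, -6.6]
    - [-1, 11, 18, 0, -6.6]

```text
time: 34.17
tool_pos: [0.4468, 0.1994, 0.205]
tcp_rot: [-0.757, -3.045, 0.007]
wrist_force: [0.7, -0.6, -1.5]
width: 0.291
grip_force: 49.4
```

Call:
jog_arm:
  motion:
    - [-1, 9, 19, 2, -6.6]
    - [-1, 6.5, 20, 10, -6.6]
    - [-1, 4, 20.5, 10, -6.6]
    - [-1, 2, 21, 15, -6.6]
    - [-1, -0.5, 21, 15, -6.6]
    - [-1, 0, 0, 15, 0]
    - [-1, 0, 0, 15, 0]
    - [-1, 0, 0, 0, 0]
    - [-1, 0, 0, 0, 0]
    - [-1, 0, 0, 0, 0]

```text
time: 35.0
tool_pos: [0.454, 0.3032, 0.1245]
tcp_rot: [0.129, -3.136, 0.004]
wrist_force: [-0.3, 0.1, -0.9]
width: 0.292
grip_force: 49.5
```

```bash
python3 -c "
from h import *
st,p,d=snap('wrist','w14');print(st['tool_pos'],yaw(st),st['width']);inhand('w14',90);rel([slot('c',(0,.9),.10)],st)"
```

```text
[0.45403822 0.30323721 0.12452753] 184.7247173448425 0.2920029010124343
 x -45 y [-11.6  13.2] 1739
 x -30 y [-11.5  13.3] 1985
 x -15 y [-11.2  12.9] 2112
 x 0 y [-14.6  13.4] 2494
 x 15 y [-11.5  13.2] 2677
 x 30 y [-11.5  13.1] 2968
top z -17.175609762415803 x range [-44.33391292  44.27143528] -> mid if front end right: -0.7285647195780314
-> [0.459, 0.303, 0.1, 184.11] n 1
[[-4.7, -0.7, 24.5, 0.6]]
```

Call:
jog_arm:
  motion:
    - [-1, -2.5, -0.4, 10, 0.3]
    - [-1, -2.3, -0.3, 14, 0.3]
    - [-1, 0, 0, 10, 0]
    - [-1, 0, 0, 0, 0]
    - [-1, 0, 0, 0, 0]
    - [-1, 0, 0, 0, 0]

```text
time: 35.55
tool_pos: [0.4593, 0.3033, 0.091]
tcp_rot: [0.113, -3.138, 0.003]
wrist_force: [-0.5, -0.3, -1.1]
width: 0.289
grip_force: 49.5
```

```bash
python3 -c "
from h import *
st=bot.read_state();print(st['tool_pos'],st['width']);rel([slot('c',(-.2,.9),.016)],st)"
```

```text
[0.45931081 0.30325347 0.09098061] 0.28923343326525075
-> [0.459, 0.303, 0.016, 184.11] n 2
[[0.4, -0.2, 37.5, 0.0], [0.4, -0.2, 37.5, 0.0]]
```

Call:
jog_arm:
  motion:
    - [-1, 0.8, -0.3, 20, 0]
    - [-1, 0, 0, 20, 0]
    - [-1, 0, 0, 15, 0]
    - [-1, 0, 0, 10, 0]
    - [-1, 0, 0, 5, 0]
    - [-1, 0, 0, 3, 0]
    - [-1, 0, 0, 1, 0]
    - [-1, 0, 0, 0, 0]
    - [-1, 0, 0, 0, 0]

```text
time: 36.3
tool_pos: [0.459, 0.3032, 0.0177]
tcp_rot: [0.113, -3.139, 0.002]
wrist_force: [0.7, 0.1, -1.5]
width: 0.292
grip_force: 49.6
```

Call:
jog_arm:
  motion:
    - [-1, 0, 0, 1.5, 0]
    - [-1, 0, 0, 0, 0]
    - [-0.1, 0, 0, 0, 0]
    - [-0.1, 0, 0, 0, 0]
    - [-0.1, 0, 0, 0, 0]
    - [-0.1, 0, 0, 0, 0]
    - [-0.1, 0, 0, 0, 0]
    - [-0.1, 0, 0, -5, 0]
    - [-0.1, 0, 0, -15, 0]
    - [-0.1, 0, 0, -30, 0]

```text
time: 37.13
tool_pos: [0.4552, 0.301, 0.0623]
tcp_rot: [0.113, -3.13, 0.009]
wrist_force: [-0.4, -1.2, -0.1]
width: 0.449
grip_force: 0.0
```

Call:
jog_arm:
  motion:
    - [-0.1, 0, 0, -40, 0]
    - [-0.1, 0, 0, -40, 0]
    - [-0.1, 0, 0, -40, 0]
    - [-0.1, 0, 0, -10, 0]
    - [-0.1, 0, 0, 0, 0]
    - [-0.1, 0, 0, 0, 0]

```text
time: 37.63
tool_pos: [0.4588, 0.3033, 0.196]
tcp_rot: [0.113, -3.139, 0.002]
wrist_force: [-0.8, -0.1, -0.4]
width: 0.448
grip_force: 0.0
```

```bash
python3 -c "
from h import *
st,p,d=snap('wrist','w15');print(st['time'],st['tool_pos'],yaw(st));bars('w15',.026,.036)
rel([(.4851,-.0237,.1,93.4)],st)"
```

```text
37.6333 [0.45884454 0.30327058 0.19602868] 184.1392001630735
px [281. 184.] n 3184 mid [458.9 303.8] size [26.  90.1] long-axis deg 4.1 z 0.0327
px [ 93. 185.] n 2202 mid [470.3 143. ] size [26.9 61.3] long-axis deg 3.7 z 0.0325
px [ 33. 320.] n 1368 mid [609.9  73.2] size [40.2 41.5] long-axis deg 147.4 z 0.0341
px [ 28. 362.] n 375 mid [659.   59.9] size [ 3.2 61.6] long-axis deg 90.8 z 0.0311
-> [0.485, -0.024, 0.1, 93.4] n 13
[[-0.2, -25.2, 7.4, 7.0], [-3.3, -25.0, 7.4, 7.0], [-6.3, -24.4, 7.4, 7.0], [-9.2, -23.5, 7.4, 7.0], [-12.0, -22.2, 7.4, 7.0], [-14.6, -20.6, 7.4, 7.0], [-17.0, -18.7, 7.4, 7.0], [-19.1, -16.5, 7.4, 7.0], [-21.0, -14.0, 7.4, 7.0], [-22.5, -11.3, 7.4, 7.0], [-23.7, -8.5, 7.4, 7.0], [-24.6, -5.6, 7.4, 7.0], [-25.1, -2.5, 7.4, 7.0]]
```

Bar c is seated (top 32.7 mm). Now bar b, with the neighbours gone.

Call:
jog_arm:
  motion:
    - [0, 0, -25, 2, 7]
    - [0, -3.3, -25, 7, 7]
    - [0, -6.3, -24.5, 7, 7]
    - [0, -9, -23.5, 7, 7]
    - [0, -12, -22, 7, 7]
    - [0, -14.5, -20.5, 7, 7]
    - [0, -17, -18.5, 7, 7]
    - [0, -19, -16.5, 7, 7]
    - [0, -21, -14, 7, 7]
    - [0, -22.5, -11.5, 7, 7]

```text
time: 38.52
tool_pos: [0.4752, 0.0507, 0.1273]
tcp_rot: [-1.713, -2.627, 0.01]
wrist_force: [0.5, 0.2, -0.3]
width: 0.496
grip_force: 0.0
```

Call:
jog_arm:
  motion:
    - [0, -23.5, -8.5, 7, 7]
    - [0, -24.5, -5.5, 7, 7]
    - [0, -25, -2.5, 7, 7]
    - [0, 0, 0, 0, 0]
    - [0, 0, 0, 0, 0]
    - [0, 0, 0, 0, 0]

```text
time: 39.02
tool_pos: [0.4818, -0.0226, 0.108]
tcp_rot: [-2.157, -2.28, 0.008]
wrist_force: [0.5, 0.4, -0.8]
width: 0.503
grip_force: 0.0
```

```bash
python3 -c "
from h import *
st,p,d=snap('wrist','w16');print(st['width'],st['tool_pos']);bars('w16');rel([(.4851,-.0237,.006,93.4)],st)"
```

```text
0.5034976278779815 [ 0.48183175 -0.0226261   0.1079845 ]
px [488.  76.] n 1490 mid [600.3  71.2] size [25.9 45.7] long-axis deg 97.0 z 0.0246
px [289. 217.] n 4507 mid [486.6 -24. ] size [26.  75.7] long-axis deg 93.5 z 0.0256
px [538. 300.] n 1228 mid [659.2 -70.7] size [  3.1 111. ] long-axis deg 89.8 z 0.0299
px [169. 264.] n 391 mid [408.6 -57.8] size [ 5.9 24.7] long-axis deg 162.3 z 0.0261
px [248. 274.] n 371 mid [461.  -62.6] size [ 2.  23.8] long-axis deg 175.2 z 0.0257
px [401. 295.] n 360 mid [565.9 -72. ] size [ 6.6 26.1] long-axis deg 8.4 z 0.0263
-> [0.485, -0.024, 0.006, 93.4] n 3
[[-0.4, 1.1, 34.0, -0.1], [-0.4, 1.1, 34.0, -0.1], [-0.4, 1.1, 34.0, -0.1]]
```

Call:
jog_arm:
  motion:
    - [0, -0.6, 1.6, 20, -0.2]
    - [0, -0.6, 1.6, 25, -0.1]
    - [0, 0, 0, 20, 0]
    - [0, 0, 0, 18, 0]
    - [0, 0, 0, 10, 0]
    - [0, 0, 0, 7, 0]
    - [0, 0, 0, 2, 0]
    - [0, 0, 0, 0, 0]

```text
time: 39.73
tool_pos: [0.4866, -0.0238, 0.0079]
tcp_rot: [-2.153, -2.288, 0.005]
wrist_force: [0.3, 0.0, -0.9]
width: 0.495
grip_force: 0.0
```

Call:
jog_arm:
  motion:
    - [-1, 0, 0, 0, 0]
    - [-1, 0, 0, 0, 0]
    - [-1, 0, 0, 0, 0]
    - [-1, 0, 0, 0, 0]
    - [-1, 0, 0, 0, 0]

```text
time: 40.15
tool_pos: [0.4878, -0.0243, 0.0091]
tcp_rot: [2.153, 2.286, -0.002]
wrist_force: [-0.5, 0.8, 5.6]
width: 0.292
grip_force: 50.9
```

Call:
jog_arm:
  motion:
    - [-1, 0, 0, -10, 0]
    - [-1, 0, 0, -25, 0]
    - [-1, 0, 0, -30, 0]
    - [-1, 0, 0, -30, 0]
    - [-1, 0, 0, -30, 0]
    - [-1, 0, 0, -30, 0]
    - [-1, 0, 0, -30, 0]
    - [-1, 0, 0, -15, 0]
    - [-1, 0, 0, 0, 0]

```text
time: 40.9
tool_pos: [0.4894, -0.0242, 0.2128]
tcp_rot: [2.149, 2.282, 0.003]
wrist_force: [0.8, -0.0, -0.5]
width: 0.295
grip_force: 50.1
```

```bash
python3 -c "
from h import *
st=bot.read_state();print(st['tool_pos'],st['width'],st['grip_force']);rel([slot('b',(0,.9),.13)],st)"
```

```text
[ 0.48944153 -0.02416591  0.21284449] 0.2947313837768519 50.1364266872406
-> [0.463, 0.249, 0.13, 184.11] n 13
[[21.1, -0.8, 6.4, -7.0], [21.0, 1.8, 6.4, -7.0], [20.7, 4.3, 6.4, -7.0], [20.0, 6.8, 6.4, -7.0], [19.0, 9.2, 6.4, -7.0], [17.8, 11.4, 6.4, -7.0], [16.3, 13.5, 6.4, -7.0], [14.5, 15.4, 6.4, -7.0], [12.5, 17.0, 6.4, -7.0], [10.4, 18.4, 6.4, -7.0], [8.1, 19.5, 6.4, -7.0], [5.6, 20.4, 6.4, -7.0], [3.1, 20.9, 6.4, -7.0]]
```

Call:
jog_arm:
  motion:
    - [-1, 21, -0.8, 2, -7]
    - [-1, 21, 1.8, 5, -7]
    - [-1, 20.5, 4.3, 7, -7]
    - [-1, 20, 6.8, 7, -7]
    - [-1, 19, 9.2, 7, -7]
    - [-1, 17.8, 11.4, 7, -7]
    - [-1, 16.3, 13.5, 7, -7]
    - [-1, 14.5, 15.4, 7, -7]
    - [-1, 12.5, 17, 7, -7]
    - [-1, 10.5, 18.5, 7, -7]

```text
time: 41.73
tool_pos: [0.4638, 0.1865, 0.1421]
tcp_rot: [-0.442, -3.105, 0.006]
wrist_force: [0.7, 0.5, -0.9]
width: 0.29
grip_force: 50.1
```

Call:
jog_arm:
  motion:
    - [-1, 8, 19.5, 7, -7]
    - [-1, 5.5, 20.5, 7, -7]
    - [-1, 3, 21, 7, -7]
    - [-1, 0, 0, 0, 0]
    - [-1, 0, 0, 0, 0]
    - [-1, 0, 0, 0, 0]

```text
time: 42.23
tool_pos: [0.4584, 0.2485, 0.122]
tcp_rot: [0.12, -3.135, 0.005]
wrist_force: [0.7, 0.7, -1.8]
width: 0.288
grip_force: 50.0
```

```bash
python3 -c "
from h import *
st,p,d=snap('wrist','w17');print(st['tool_pos'],yaw(st),st['width']);inhand('w17',75);rel([slot('b',(0,.9),.09)],st)"
```

```text
[0.45842019 0.24848991 0.12203797] 184.38911720575453 0.28769984064933385
 x -45 y [-11.4  13.1] 938
 x -30 y [-11.5  13.3] 1975
 x -15 y [-11.1  12.9] 2090
 x 0 y [-14.5  13.4] 2474
 x 15 y [-11.5  13.3] 2637
 x 30 y [-11.5  13.2] 1417
top z -16.52773567409278 x range [-37.57962928  36.6299445 ] -> mid if front end right: -0.8700554977669555
-> [0.463, 0.249, 0.09, 184.11] n 1
[[-4.3, 0.2, 32.0, 0.3]]
```

Call:
jog_arm:
  motion:
    - [-1, -2, 0.1, 12, 0.2]
    - [-1, -1.8, 0.1, 15, 0.1]
    - [-1, 0, 0, 0, 0]
    - [-1, 0, 0, 0, 0]
    - [-1, 0, 0, 0, 0]

```text
time: 42.7
tool_pos: [0.4634, 0.2492, 0.0963]
tcp_rot: [0.112, -3.137, 0.003]
wrist_force: [-0.2, 0.3, -1.7]
width: 0.29
grip_force: 50.0
```

```bash
python3 -c "
from h import *
st=bot.read_state();print(st['tool_pos'],st['width']);rel([slot('b',(-.5,.9),.018)],st)"
```

```text
[0.46338863 0.24922721 0.09633666] 0.2899945504658451
-> [0.462, 0.249, 0.018, 184.11] n 2
[[0.6, -0.1, 39.2, -0.0], [0.6, -0.1, 39.2, -0.0]]
```

Call:
jog_arm:
  motion:
    - [-1, 1, -0.2, 20, 0]
    - [-1, 0, 0, 25, 0]
    - [-1, 0, 0, 15, 0]
    - [-1, 0, 0, 10, 0]
    - [-1, 0, 0, 5, 0]
    - [-1, 0, 0, 3, 0]
    - [-1, 0, 0, 1, 0]
    - [-1, 0, 0, 0, 0]
    - [-1, 0, 0, 0, 0]

```text
time: 43.45
tool_pos: [0.463, 0.2497, 0.0184]
tcp_rot: [0.113, -3.139, 0.002]
wrist_force: [-0.6, -0.1, -1.7]
width: 0.286
grip_force: 50.0
```

Call:
jog_arm:
  motion:
    - [-1, 0, 0, 1.5, 0]
    - [-1, 0, 0, 0, 0]
    - [-0.1, 0, 0, 0, 0]
    - [-0.1, 0, 0, 0, 0]
    - [-0.1, 0, 0, 0, 0]
    - [-0.1, 0, 0, 0, 0]
    - [-0.1, 0, 0, 0, 0]
    - [-0.1, 0, 0, -5, 0]
    - [-0.1, 0, 0, -15, 0]
    - [-0.1, 0, 0, -30, 0]

```text
time: 44.28
tool_pos: [0.459, 0.2478, 0.0631]
tcp_rot: [0.113, -3.13, 0.008]
wrist_force: [0.4, -0.5, -0.3]
width: 0.448
grip_force: 0.0
```

Call:
jog_arm:
  motion:
    - [-0.1, 0, 0, -40, 0]
    - [-0.1, 0, 0, -40, 0]
    - [-0.1, 0, 0, -40, 0]
    - [-0.1, 20, -15, -10, 0]
    - [-0.1, 30, -30, 0, 0]
    - [-0.1, 0, -40, 0, 0]
    - [-0.1, 0, -40, 0, 0]
    - [-0.1, 0, -40, 0, 0]
    - [-0.1, 0, 0, 0, 0]
    - [-0.1, 0, 0, 0, 0]

```text
time: 45.12
tool_pos: [0.4251, 0.0802, 0.1968]
tcp_rot: [0.105, -3.139, 0.003]
wrist_force: [-0.0, 1.4, -0.1]
width: 0.453
grip_force: 0.0
```

```bash
python3 -c "
from h import *
st,p,d=snap('wrist','w18');print(st['time'],st['tool_pos']);bars('w18',.026,.036)
st,p,d=snap('top','t9')
P=cloud('t9','top')
a=p[130:280,80:450];cv2.imwrite('pics/z9.png',cv2.resize(a[:,:,::-1],None,fx=2.16,fy=2.16,interpolation=cv2.INTER_CUBIC))
z=P[...,2];m=(z>.052)&(z<.075)&(P[...,1]<-.36)&(P[...,0]>.48)&(P[...,0]<.6)&(P[...,1]>-.48);print('handle top z',np.median(z[m]),np.median(P[m],0),m.sum())
P0=cloud('top0','top',st={});z=P0[...,2];m=(z>.052)&(z<.075)&(P0[...,1]<-.36)&(P0[...,0]>.48)&(P0[...,0]<.6)&(P0[...,1]>-.48);print('at start',np.median(P0[m],0),m.sum())
"
```

```text
45.1167 [0.42511737 0.08019274 0.19677071]
px [525. 236.] n 2971 mid [458.6 303.4] size [27.9 90.3] long-axis deg 4.4 z 0.0326
px [467. 238.] n 2390 mid [462.6 250. ] size [26.9 74.4] long-axis deg 4.2 z 0.0326
px [348. 236.] n 1771 mid [470.1 142.5] size [26.3 60.4] long-axis deg 3.8 z 0.0327
px [261. 364.] n 1178 mid [610.7  72.5] size [40.1 42.6] long-axis deg 178.2 z 0.0343
handle top z 0.060451695539302186 [ 0.53727258 -0.418032    0.0604517 ] 166
at start [ 0.53937978 -0.41997635  0.0596487 ] 163
```

View pics/z9.png

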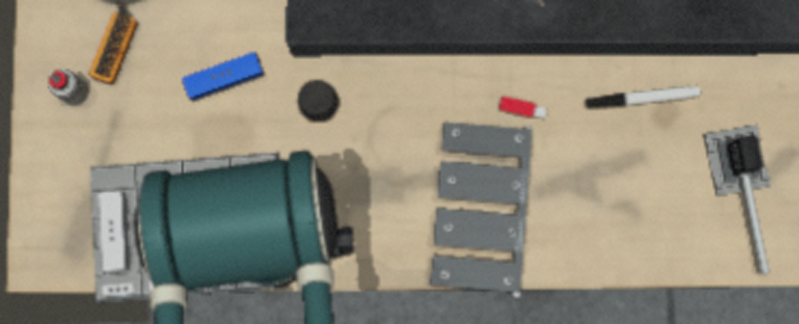

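The bars sit in their own slots with all tops at 32.6 mm. The pusher is upright in its stand at (745,160). The usb stick (520,107), pen (640,97), lens (318,100) and blue look-alike have not moved.

```bash
python3 -c "
from workcell import bot
print(bot.finish_job())"
```

```text
the job is handed in; nothing more can be done
None
```

Job handed in: bars a, b and c are fully down in their matching slots (bar d wasn't there this run), the pusher is back upright in its stand, and the usb stick, pen, lens and blue look-alike stayed put; one possible concern is that the last joint briefly read −2.5518 rad, just past its −2.55 limit.

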